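# Change the facade bays in the UV bonding clamp

### The arm

A 6-joint arm with a two-finger parallel gripper is mounted at the origin on the work surface. World frame = base frame: x ahead of the robot, y to its left, z up, the work surface at z = 0. Lengths are in m, angles in rad, forces in N, time in s.
With the tool pointing down it reaches from about 0.35 to 0.975 m from the base axis. Payload 4.9 kg.
Tool frame: the origin (TCP) lies at the very end of the fingers, on their centre line; the grasp point (between the pads) lies 19 mm behind it; x points along the fingers, y is the direction in which the jaws open and shut, and the axes are right-handed (so a half turn about x gives the same grasp; the last joint's range is limited). The gripper opens to 85 mm and grips with 20 to 120 N. Pads are 22 mm wide; open, the fingers measure 114 mm over their backs; the gripper's body (76 mm by 85 mm) begins 54 mm behind the grasp point. The pads swing forward as they close: fully open they stand 13 mm farther back than shut.
Start: joints at [1.155, 0.053, 1.613, -0, 1.476, -0.119], TCP at [0.183, 0.598, 0.192] pointing down, gripper open.
Joint ranges: [-3.01, 3.01], [-1.01, 2.22], [0.06, 2.58], [-1.02, 4.17], [0.09, 2.62], [-3.14, 3.14]. Speed limits (rad/s): [2.57, 2.57, 3.14, 3.14, 3.14, 3.14].

### API

Orientations are given as a rotation vector (axis times angle).
In Python, from station import ctrl, get_image, calibration, finish_job, search_frame, cut_out, mark_of gives the robot as it stands. The module is installed in compiled form; this text tells all that it offers.
- The arm moves only by the tool arm_command, never from a script. Its argument "plan" is a list that holds one entry, the list of rows, each a list of 7 numbers: the shift along the tool's x, y, z in m, then the turn, a rotation vector about the tool's x, y, z in degrees, then the finger opening in m, from 0 to 0.0854. A call has 1 to 20 rows; each row shifts and turns the pose as measured when the row begins, along the tool's axes as they then stand; what a row does not reach is not made up. A row lasts 1/12 s, in which the tool goes at most 41.7 mm and 7.16 degrees, less where a joint would pass 70% of its speed; a pose out of reach is approached as far as the arm can. A call with a gripper value outside its range is refused whole. The fingers move at their own pace and stop on an object; "squeeze" is the grip in N (left out, the last holds). Time passes only in rows, so rows that do not move let the fingers close. It gives the time, the measured TCP pose, the force and the opening at its end, in the units of the state.
- ctrl.get_obs(): the state, without advancing time (a new reading comes with each control period).
- get_image(name): name is "scene" or "top"; returns the picture (480x640x3 uint8, red, green, blue); there is no depth.
- calibration(name): a dict with "fx", "fy", "cx", "cy" (pixels), "cam_to_world" (4x4, takes a point from camera to world coordinates). Camera axes: x right, y down, z forward; pixel columns grow to the right and rows downward; lengths in m; the calibration is good to about 2 mm. A picture is of the moment at which its call begins. calibration takes no time and is no camera call.
- finish_job(): hands the job in, once; it reports no verdict.
Trained networks look in the newest picture that a camera, given by its name, has taken for a name from the list of things; names that differ only in an ending like _2 or _b are one class to them, and where a whole thing is asked for, a point or a joint stands for the part that bears it (a point fixed in the world has none). Each returns a list of dicts, best first, with "conf" (0 to 1); they miss things now and then, are a little off and sometimes report something else, mostly with a low value. They report only what shows in the picture. A call takes as long as a camera call.
- search_frame(camera, thing): "at" ([x, y, z] in m, in the coordinates of the camera as it stood for that picture, good to about 4 mm: the middle of the surface that is visible of it).
- cut_out(camera, thing): "mask" (480x640 bool, what is visible of it).
- mark_of(camera, thing): "at" ([x, y, z] in m, in the coordinates of the camera as it stood for that picture, good to about 4 mm: a listed point, or the origin of a listed thing).
The state is a dict: "t": time; "q": joint angles; "dq": joint speeds; "effort": joint torques, N m; "tool_pos": TCP position; "tool_rot": TCP orientation; "contact_force": force on the tool from outside, world axes, zero at the start; "wrist_torque": the same for the moment, N m; "opening": finger opening in m.
Only numpy, scipy, OpenCV 4.12 (cv2) and the standard library are available. Lean on these libraries where they do the work, as an engineer would, in place of code of your own. Each camera call takes 0.05 s, during which the arm holds its last target. There are 200 camera calls.

### The job

The finished cream facade bay has been cured: turn the UV lamp's red isolator handle off before you open the clamp, slacken the black thumbscrew, lay the cream bay in the plywood tray, and lay all the brick-red bays from the bench flat in the clamp, side by side, their grey plinths towards the fixed fence. Then tighten the thumbscrew until its drag clutch first slips and stop there (well under a quarter turn of slip in all), so that the jaw squeezes the red bays squarely against the fence. Last, turn the isolator on again; keep it off while the clamp is open, and leave the other things on the bench where they are.

Things in the scene. Friction and masses are not known exactly. Their poses are not given: they have to be found in the camera images.
- clamp: green UV bonding clamp, fixed to the bench, base 200 (x) x 370 (y) x 30 mm high; origin at the centre of its underside, x from the thumbscrew to the fixed fence, z up. The base's top face, 30 mm above the bench, is the bed; on it the aluminium fence, 340 mm long, 18 mm high, face at x = +85 mm, and opposite it the movable jaw, as long and as high
- bed_middle (a point): on the bed, 45 mm from the fence face, y = 0 of the clamp: the centre of a bay squeezed home there. Lay bays about midway between jaw and fence. Any y within +-150 mm will do; four fit at y = -120, -40, 40, 120 mm with room for fingers
- jaw_face (a point): middle of the movable jaw's clamping face; it travels along the clamp's +x towards the fence, 2.5 mm per radian of thumbscrew, and squeezes the bays when it stands 90 mm from the fence face
- fence_face (a point): middle of the fixed fence's clamping face, 7 mm above the bed
- cap_top (a point): centre of the top of the thumbscrew's cap: upright black knurled cylinder, 30 mm in diameter, 30 mm tall, white index line on its red top, over an aluminium collar 44 mm across with a black line. Axis vertical at x = -73 mm, y = 0 of the clamp; cap top 99.5 mm above the bench; below it a housing, top at 64 mm, 50 x 70 mm. Grip it from above
- screw (a joint): angle of the thumbscrew's spindle and collar, rad, growing clockwise seen from above (clockwise tightens); within 0.2 of 0 at the start, jaw then snug, 91 to 92 mm from the fence; at -3 the jaw stands about 99 mm from it, enough to load; open stop at -7; the jaw meets the bays at about 0.6; takes 0.04 N m to turn and stays where it is left
- clutch (a joint): slip of the cap against the spindle, rad, 0 at the start, growing as the cap slips clockwise. The drag clutch carries cap and spindle together up to 0.10 N m, then the cap slips round at that torque while the collar stands still. The white line on the cap and the black line on the collar show it too
- isolator_box: grey lamp supply box, 105 x 105 x 55 mm, fixed, with a yellow plate and the red rotary handle on top; origin at the centre of its underside
- isolator_grip (a point): centre of the top of the isolator's red handle, a bar 44 mm long, 13 mm thick and 26 mm tall (its top 89.5 mm above the bench) on a round foot 46 mm across and 6 mm high, turning about the vertical through this point; the bar lies along this point's own x axis, its white mark towards -x
- isolator (a joint): isolator handle, rad: 0 on (as at the start; bar along the box's x axis, white mark at the green mark), 1.571 off (turned a quarter turn anticlockwise seen from above; white mark at the black mark); springs over the middle into either end, up to 0.1 N m
- tray: open plywood tray for finished work, fixed, 150 (x) x 160 (y) mm outside, walls 22 mm high and 6 mm thick, floor about 6 mm thick; origin at the centre of its underside
- finished: finished cream facade bay of the same shape and size as the red ones (90 x 44 x 14 mm, 60 g; origin at the centre of its underside, x along its length towards its grey plinth), lying in the snug clamp at the start, plinth to the fence
- bay1: brick-red model facade bay, 90 x 44 x 14 mm, 60 g, lying on its back; origin at the centre of its underside, x along its 90 mm length towards the grey plinth (a 12 mm long, 44 mm wide, 14 mm thick grey foot strip at the +x end); the rest is 40 mm wide and 12 mm thick. Two to four of bay1 to bay4 are there; None if absent
- bay2: brick-red model facade bay, 90 x 44 x 14 mm, 60 g, lying on its back; origin at the centre of its underside, x along its 90 mm length towards the grey plinth (a 12 mm long, 44 mm wide, 14 mm thick grey foot strip at the +x end); the rest is 40 mm wide and 12 mm thick. Two to four of bay1 to bay4 are there; None if absent
- bay3: brick-red model facade bay, 90 x 44 x 14 mm, 60 g, lying on its back; origin at the centre of its underside, x along its 90 mm length towards the grey plinth (a 12 mm long, 44 mm wide, 14 mm thick grey foot strip at the +x end); the rest is 40 mm wide and 12 mm thick. Two to four of bay1 to bay4 are there; None if absent
- bay4: brick-red model facade bay, 90 x 44 x 14 mm, 60 g, lying on its back; origin at the centre of its underside, x along its 90 mm length towards the grey plinth (a 12 mm long, 44 mm wide, 14 mm thick grey foot strip at the +x end); the rest is 40 mm wide and 12 mm thick. Two to four of bay1 to bay4 are there; None if absent
- tweezers: steel tweezers lying flat, 120 mm (bystander)
- sanding_block: wooden sanding block, 75 x 160 x 34 mm (bystander)
- glue: white glue bottle, 36 mm in diameter, 85 mm tall (bystander)
- paint_jar: red paint jar with white lid, 48 mm in diameter, 55 mm tall (bystander)
- weight: brass weight, upright cylinder 28 mm in diameter, 30 mm tall (bystander)

How it is judged:
On the way, in this order (a step that is already met when the one before it is completed fails the run):
1. the isolator is turned off while the clamp is still closed (value of joint isolator above 1.4 rad and x of jaw_face in the frame of clamp above -0.01 m), for 0.2 s.
2. the finished bay is in the tray and every red bay lies flat in the clamp, plinth towards the fence (x of finished in the frame of tray between -0.07 and 0.07 m and y of finished in the frame of tray between -0.075 and 0.075 m and z of finished in the frame of tray below 0.01 m and angle between finished's own z axis and vertical below 0.1 rad and x of each of bay1, bay2, bay3, bay4 in the frame of clamp above 0.02 m and x of fence_face in the frame of bay1 above 0.02 m and y of bay1 in the frame of clamp between -0.155 and 0.155 m and z of bay1 in the frame of clamp between 0.026 and 0.033 m and angle between each of bay1, bay2, bay3, bay4's own z axis and vertical below 0.06 rad and x of fence_face in the frame of bay2 above 0.02 m and y of bay2 in the frame of clamp between -0.155 and 0.155 m and z of bay2 in the frame of clamp between 0.026 and 0.033 m and x of fence_face in the frame of bay3 above 0.02 m and y of bay3 in the frame of clamp between -0.155 and 0.155 m and z of bay3 in the frame of clamp between 0.026 and 0.033 m and x of fence_face in the frame of bay4 above 0.02 m and y of bay4 in the frame of clamp between -0.155 and 0.155 m and z of bay4 in the frame of clamp between 0.026 and 0.033 m and value of joint isolator above 1.4 rad), for 0.3 s.
3. the thumbscrew is tightened to the first slip of its clutch, the bays squeezed square against the fence, the lamp still off (x of each of bay1, bay2, bay3, bay4 in the frame of clamp above 0.037 m and x of fence_face in the frame of bay1 above 0.02 m and y of bay1 in the frame of clamp between -0.155 and 0.155 m and z of bay1 in the frame of clamp between 0.026 and 0.033 m and angle between each of bay1, bay2, bay3, bay4's own z axis and vertical below 0.06 rad and angle between the x axis of each of bay1, bay2, bay3, bay4 and the x axis of clamp, either way round below 0.05 rad and x of fence_face in the frame of bay2 above 0.02 m and y of bay2 in the frame of clamp between -0.155 and 0.155 m and z of bay2 in the frame of clamp between 0.026 and 0.033 m and x of fence_face in the frame of bay3 above 0.02 m and y of bay3 in the frame of clamp between -0.155 and 0.155 m and z of bay3 in the frame of clamp between 0.026 and 0.033 m and x of fence_face in the frame of bay4 above 0.02 m and y of bay4 in the frame of clamp between -0.155 and 0.155 m and z of bay4 in the frame of clamp between 0.026 and 0.033 m and x of jaw_face in the frame of clamp above -0.006 m and value of joint clutch between 0.05 and 0.9 rad and value of joint isolator above 1.4 rad), for 0.3 s.
4. the isolator is on again (value of joint isolator below 0.17 rad), for 0.2 s.
At the end, for the whole second after the job is handed in: Finished bay flat in the tray; each red bay flat on the bed, plinth within 3 mm of the fence, square within 0.05 rad, inside the jaw's length; jaw face within 91 mm of the fence; clutch slipped 0.05 to 0.9 rad in all; isolator on (below 0.17 rad); all at rest (x of finished in the frame of tray between -0.07 and 0.07 m and y of finished in the frame of tray between -0.075 and 0.075 m and z of finished in the frame of tray below 0.01 m and angle between finished's own z axis and vertical below 0.1 rad and x of each of bay1, bay2, bay3, bay4 in the frame of clamp above 0.037 m and x of fence_face in the frame of bay1 above 0.02 m and y of bay1 in the frame of clamp between -0.155 and 0.155 m and z of bay1 in the frame of clamp between 0.026 and 0.033 m and angle between each of bay1, bay2, bay3, bay4's own z axis and vertical below 0.06 rad and angle between the x axis of each of bay1, bay2, bay3, bay4 and the x axis of clamp, either way round below 0.05 rad and x of fence_face in the frame of bay2 above 0.02 m and y of bay2 in the frame of clamp between -0.155 and 0.155 m and z of bay2 in the frame of clamp between 0.026 and 0.033 m and x of fence_face in the frame of bay3 above 0.02 m and y of bay3 in the frame of clamp between -0.155 and 0.155 m and z of bay3 in the frame of clamp between 0.026 and 0.033 m and x of fence_face in the frame of bay4 above 0.02 m and y of bay4 in the frame of clamp between -0.155 and 0.155 m and z of bay4 in the frame of clamp between 0.026 and 0.033 m and x of jaw_face in the frame of clamp above -0.006 m and value of joint clutch between 0.05 and 0.9 rad and value of joint isolator below 0.17 rad and linear speed of each of finished, bay1, bay2, bay3, bay4 below 0.02 m/s); the robot touches nothing.
It fails at once if the lamp is on while the clamp is open (jaw more than 95 mm from the fence) (value of joint isolator below 0.7 rad and x of jaw_face in the frame of clamp below -0.01 m).
It fails at once if the thumbscrew is turned on after its clutch has slipped (0.9 rad of slip or more) (value of joint clutch above 0.9 rad).
It fails at once if a bystander is moved by more than 30 mm (distance of any of tweezers, sanding_block, glue, paint_jar, weight from where it was at the start of the episode above 0.03 m).
Of bay1, bay2, bay3, bay4 only 2 to 4 are there at a start; the rules pass over those that are not, and their reading is None.
At some moment in a run one of bay1, bay2, bay3, bay4 may be knocked a few centimetres aside while the robot is not near it.
Once in a run the grip may slacken for a moment while it holds something.
It also fails if it takes over 210 s, if anything falls off the work surface, if the arm or the gripper's body presses on something with over 40 N, if the wrist force passes 120 N, or if a joint passes its speed limit or range.

## Working session

There is one attempt and no reset: what is moved stays moved. The work goes in short steps, Python scripts to look and compute and a tool call to move; the robot and the scene stay as the last step left them, time stands still between calls to the robot, and variables do not carry over. Pictures are saved under pics/ and viewed, about 12 in all and at most 16, crops included, and the job is handed in when it is done.

Besides the shell and the picture viewer there is one more tool, called after "Request:" as a command line: name --argument value ..., lists and objects as JSON in quotes. arm_command: Moves the arm, as the interface text tells. Its arguments: {"type":"object","properties":{"plan":{"type":"array","items":{"type":"array","items":{"type":"array","items":{"type":"number"}}}},"squeeze":{"type":"number"}},"required":["plan"]}

```bash
mkdir -p pics; cat > h.py <<'E'
import numpy as np, cv2
from station import *
from scipy.spatial.transform import Rotation as R
def w(cam,p): 
    T=np.array(calibration(cam)["cam_to_world"]); return T[:3,:3]@np.array(p)+T[:3,3]
def ray(cam,u,v,z):
    c=calibration(cam);T=np.array(c["cam_to_world"])
    d=T[:3,:3]@np.array([(u-c["cx"])/c["fx"],(v-c["cy"])/c["fy"],1]);o=T[:3,3]
    return o+d*(z-o[2])/d[2]
def px(cam,p):
    c=calibration(cam);T=np.array(c["cam_to_world"]);q=T[:3,:3].T@(np.array(p)-T[:3,3])
    return np.array([c["fx"]*q[0]/q[2]+c["cx"],c["fy"]*q[1]/q[2]+c["cy"]])
def save(cam,name,crop=None,s=1):
    im=get_image(cam)
    o=im if crop is None else im[crop[1]:crop[3],crop[0]:crop[2]]
    o=cv2.resize(o,None,fx=s,fy=s,interpolation=cv2.INTER_CUBIC)
    cv2.imwrite("pics/"+name,o[:,:,::-1]);return im
E
python3 - <<'E'
from h import *
print(ctrl.get_obs())
for c in("top","scene"):
    save(c,c+"0.png"); k=calibration(c);print(c,k["fx"],np.round(k["cam_to_world"],3).tolist())
for n in["bay1","finished","clamp","cap_top","isolator_grip","isolator_box","tray","bed_middle","fence_face","jaw_face"]:
    for d in mark_of("top",n)[:5]:print(n,round(d["conf"],2),np.round(w("top",d["at"]),4),px("top",w("top",d["at"])).round())
E
```

```text
{'t': 0.0, 'q': array([ 1.15503039e+00,  5.33627982e-02,  1.61428915e+00,  1.06497315e-05,
        1.47598888e+00, -1.19005487e-01]), 'dq': array([-1.33630361e-04,  2.28172018e-04,  9.41187478e-05, -7.06801792e-04,
        1.19661194e-03,  6.18740848e-04]), 'effort': array([-2.43578106e-04, -3.93684947e+01, -3.70177639e+01, -1.01689232e-04,
        6.94522445e-03,  1.15445249e-05]), 'tool_pos': array([0.18248089, 0.59703824, 0.19086231]), 'tool_rot': array([ 0.23138482,  1.55876907, -0.23449295]), 'contact_force': array([ 0.12543426, -0.38607717, -0.05653572]), 'wrist_torque': array([-0.00839034,  0.0112775 , -0.00789901]), 'opening': 0.08560587991908808}
top 577.3534790096276 [[-0.009, -0.992, 0.126, 0.411], [-1.0, 0.008, -0.01, 0.01], [0.008, -0.126, -0.992, 1.48], [0.0, 0.0, 0.0, 1.0]]
scene 602.9988486517015 [[-0.759, 0.484, -0.435, 1.11], [0.651, 0.567, -0.505, 0.599], [0.003, -0.666, -0.746, 0.999], [0.0, 0.0, 0.0, 1.0]]
bay1 0.91 [0.4238 0.2928 0.0014] [206. 303.]
bay1 0.89 [0.5909 0.3843 0.0008] [171. 238.]
bay1 0.61 [ 4.564e-01  3.976e-01 -4.000e-04] [165. 290.]
finished 0.67 [ 0.5658 -0.027   0.0289] [331. 245.]
finished 0.27 [0.5913 0.3819 0.0022] [172. 237.]
clamp 0.69 [ 0.5273 -0.0107  0.0012] [325. 261.]
cap_top 0.57 [ 0.5675 -0.027   0.0308] [331. 244.]
cap_top 0.54 [4.54e-01 3.00e-04 9.68e-02] [321. 288.]
cap_top 0.3 [ 0.524  -0.0074  0.0034] [324. 262.]
isolator_grip 0.75 [ 0.5886 -0.346   0.0886] [463. 232.]
isolator_box 0.85 [ 0.5917 -0.3446 -0.002 ] [454. 235.]
tray 0.65 [ 4.147e-01 -3.610e-01 -1.000e-04] [463. 304.]
bed_middle 0.92 [ 0.5708 -0.0111  0.0313] [325. 243.]
bed_middle 0.32 [0.4256 0.2922 0.0015] [206. 302.]
bed_middle 0.21 [ 0.613  -0.0195  0.0388] [328. 226.]
fence_face 0.97 [ 0.6131 -0.0186  0.0405] [328. 226.]
jaw_face 0.75 [ 0.5188 -0.0103  0.038 ] [325. 263.]
```

View pics/top0.png

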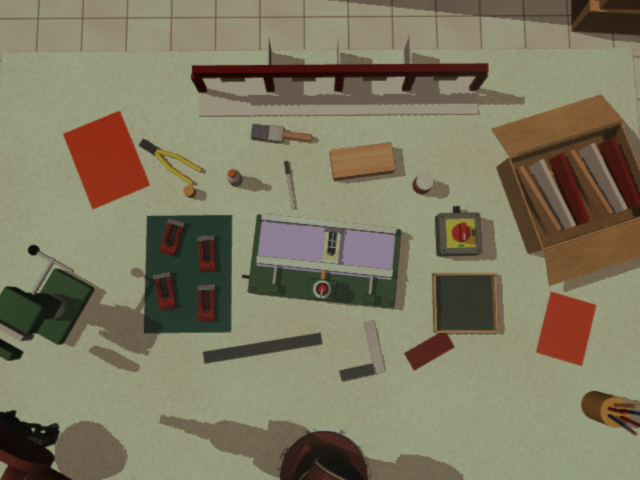

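View pics/scene0.png

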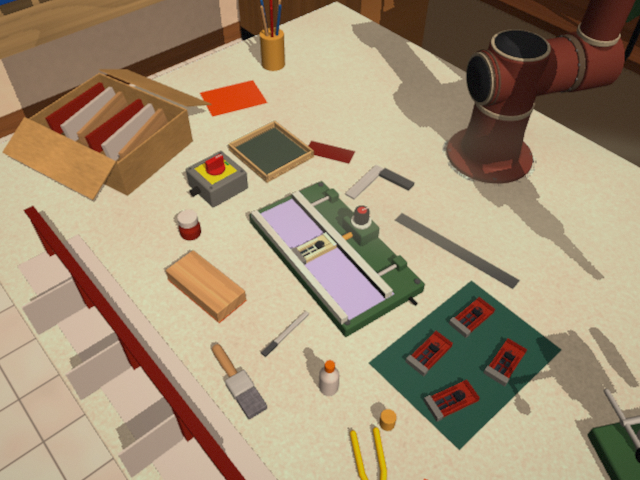

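The top picture shows four red bays on the mat, at about (172,238), (207,253), (165,291) and (207,302). The clamp is at (325,260), the isolator at (460,233) and the tray at (465,304). Next I'll enlarge the details.

```bash
python3 - <<'E'
from h import *
im=get_image("top")
a=cv2.resize(im[210:335,140:240],None,fx=4,fy=4,interpolation=cv2.INTER_CUBIC)
b=cv2.resize(im[200:262,425:495],None,fx=4,fy=4,interpolation=cv2.INTER_CUBIC)
c=cv2.resize(im[215:277,295:365],None,fx=4,fy=4,interpolation=cv2.INTER_CUBIC)
d=np.zeros((500,280,3),np.uint8);d[:248]=b;d[250:498]=c
cv2.imwrite("pics/m.png",np.hstack([a,d])[:,:,::-1])
# red blobs on mat
hsv=cv2.cvtColor(im,cv2.COLOR_RGB2HSV)
m=((im[...,0].astype(int)>60)&(im[...,0]>1.6*im[...,1].astype(int))).astype(np.uint8)
m[:, :145]=0;m[:,235:]=0;m[:214]=0;m[330:]=0
m=cv2.morphologyEx(m,cv2.MORPH_CLOSE,np.ones((9,9)))
n,l,s,ce=cv2.connectedComponentsWithStats(m)
for i in range(1,n):
    if s[i,4]<40: continue
    pts=np.argwhere(l==i)[:,::-1]
    P=np.array([ray("top",*p,.012)[:2] for p in pts])
    r=cv2.minAreaRect((P*1000).astype(np.float32));print("red",ce[i].round(),s[i,4],r)
# clamp edges: purple bed region
pm=((im[...,2]>150)&(im[...,2].astype(int)>im[...,1]+15)).astype(np.uint8)
pts=np.argwhere(pm)[:,::-1];print(len(pts))
P=np.array([ray("top",*p,.03)[:2] for p in pts]);print("bed",cv2.minAreaRect((P*1000).astype(np.float32)))
for n in("isolator_box","tray","clamp"):
    for d in cut_out("top",n)[:1]:
        mm=d["mask"];P=np.array([ray("top",*p,{"isolator_box":.055,"tray":.022,"clamp":.03}[n])[:2] for p in np.argwhere(mm)[:,::-1]])
        print(n,d["conf"],cv2.minAreaRect((P*1000).astype(np.float32)))
E
```

```text
red [170. 239.] 457 ((585.7094116210938, 383.8379821777344), (39.870262145996094, 77.44258117675781), 74.76239776611328)
red [207. 255.] 468 ((543.596435546875, 291.05999755859375), (76.51200103759766, 39.677310943603516), 4.362523555755615)
red [164. 293.] 479 ((449.48809814453125, 395.6025695800781), (76.81279754638672, 39.8283576965332), 10.761198043823242)
red [206. 305.] 495 ((417.9871520996094, 291.62548828125), (75.83808898925781, 37.81559371948242), 0.8266501426696777)
0Traceback (most recent call last):
  File "<stdin>", line 22, in <module>
cv2.error: OpenCV(4.12.0) /io/opencv/modules/imgproc/src/convhull.cpp:143: error: (-215:Assertion failed) total >= 0 && (depth == CV_32F || depth == CV_32S) in function 'convexHull'
```

View pics/m.png

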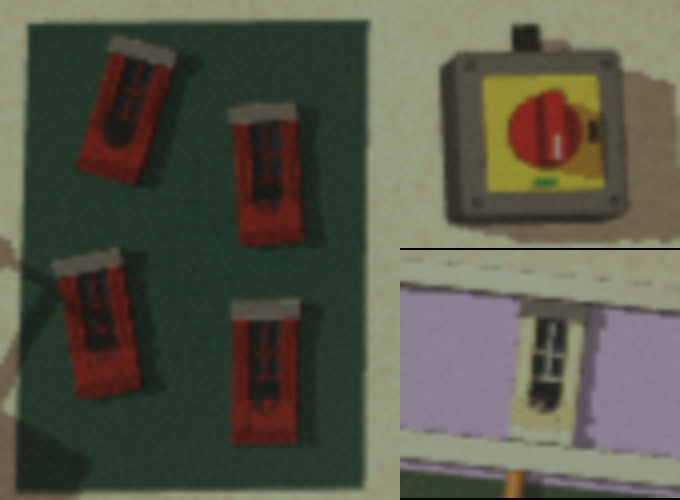

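All four plinths point to world +x, and the finished bay's plinth faces the fence. The isolator bar lies along x with its white mark at the green mark. I still need the clamp, box and tray orientations and the tool yaw.

```bash
cat >> h.py <<'E'
def st():
    o=ctrl.get_obs();M=R.from_rotvec(o["tool_rot"]).as_matrix()
    print("t %.2f pos %s yaw_y %.1f tilt %s q6 %.2f open %.4f F %s T %s"%(o["t"],o["tool_pos"].round(4),np.degrees(np.arctan2(M[1,1],M[0,1])),M[:,0].round(3),o["q"][5],o["opening"],o["contact_force"].round(1),o["wrist_torque"].round(3)));return o,M
def go(p,yaw):
    "delta in tool axes from the present pose to world p, tool-y yaw (deg); turn first"
    o,M=st();d=np.array(p)-o["tool_pos"]
    y=np.radians(yaw);N=np.array([[0,np.cos(y),np.sin(y)],[0,np.sin(y),-np.cos(y)],[-1,0,0]])
    print("shift(tool now) mm",(M.T@d*1000).round(1),"turn deg",np.degrees(R.from_matrix(M.T@N).as_rotvec()).round(2), "shift(tool after) mm",(N.T@d*1000).round(1))
E
python3 - <<'E'
from h import *
st();im=get_image("top")
for n in("isolator_box","tray","clamp","isolator_grip","finished"):
    z={"isolator_box":.055,"tray":.022,"clamp":.03,"isolator_grip":.0895,"finished":.044}[n]
    for d in cut_out("top",n)[:1]:
        P=np.array([ray("top",*p,z)[:2] for p in np.argwhere(d["mask"])[:,::-1]])
        print(n,round(d["conf"],2),cv2.minAreaRect((P*1000).astype(np.float32)))
im=get_image("scene")
for n in("isolator_grip","cap_top","tray","fence_face","jaw_face","bed_middle"):
    for d in mark_of("scene",n)[:2]:print(n,round(d["conf"],2),w("scene",d["at"]).round(4))
# bed (lavender): fit lines at fence/jaw top edges
I=im=get_image("top").astype(int);m=((I[...,2]-I[...,1]>15)&(I[...,2]>110)).astype(np.uint8)
n,l,s,c=cv2.connectedComponentsWithStats(m)
for i in range(1,n):
    if s[i,4]>300:
        P=np.array([ray("top",*p,.03)[:2] for p in np.argwhere(l==i)[:,::-1]]);print(s[i],cv2.minAreaRect((P*1000).astype(np.float32)))
E
```

```text
t 0.65 pos [0.1828 0.5977 0.1922] yaw_y 73.0 tilt [ 0.  0. -1.] q6 -0.12 open 0.0855 F [0.  0.4 0.9] T [ 0.01  -0.005 -0.012]
isolator_box 0.7 ((595.2593994140625, -342.54473876953125), (115.87897491455078, 125.79218292236328), 89.54485321044922)Traceback (most recent call last):
  File "<stdin>", line 6, in <module>
  File "h.py", line 7, in ray
    c=calibration(cam);T=np.array(c["cam_to_world"])
ValueError: time passes only in moves, steps and waits
```

```bash
cat >> h.py <<'E'
_c={k:calibration(k) for k in("top","scene")}
def calibration(k): return _c[k]
def rect(cam,mask,z):
    P=np.array([ray(cam,*p,z)[:2] for p in np.argwhere(mask)[:,::-1]]);r=cv2.minAreaRect((P*1000).astype(np.float32));return np.round(np.hstack([r[0],r[1],r[2]]),1)
E
python3 - <<'E'
from h import *
I=get_image("top").astype(int);m=((I[...,2]-I[...,1]>15)&(I[...,2]>110)).astype(np.uint8)
n,l,s,c=cv2.connectedComponentsWithStats(m)
for i in range(1,n):
    if s[i,4]>300: print("bed",s[i],rect("top",l==i,.03))
for n in("tray","clamp","isolator_grip","finished","cap_top"):
    z={"tray":.022,"clamp":.03,"isolator_grip":.0895,"finished":.044,"cap_top":.0995}[n]
    for d in cut_out("top",n)[:1]: print(n,round(d["conf"],2),rect("top",d["mask"],z))
get_image("scene")
for n in("isolator_grip","cap_top","tray","fence_face","jaw_face","bed_middle"):
    for d in mark_of("scene",n)[:2]:print(n,round(d["conf"],2),w("scene",d["at"]).round(4))
E
```

```text
bed [ 259  221   65   40 2105] [576.7  74.6 159.1  86.4  83.5]
bed [ 342  230   52   39 1666] [ 554.7 -117.7  127.1   86.1   83.5]
tray 0.92 [ 418.4 -361.9  166.4  152.2   89.5]
clamp 0.68 [528.4  -2.3 384.4 202.9  83.3]
isolator_grip 0.84 [ 586.1 -341.5   44.3   43.9   43.3]
finished 0.91 [565.  -28.1  46.1  93.   85.4]
isolator_grip 0.6 [ 0.5924 -0.3514  0.0884]
cap_top 0.74 [ 4.557e-01 -3.000e-04  1.041e-01]
cap_top 0.69 [ 5.271e-01 -1.160e-02  4.000e-04]
tray 0.87 [ 0.4192 -0.3638 -0.0027]
tray 0.29 [ 0.5692 -0.0137  0.0318]
fence_face 0.87 [ 0.6134 -0.0193  0.0402]
jaw_face 0.6 [ 0.5219 -0.01    0.0392]
bed_middle 0.88 [ 0.5695 -0.0147  0.0312]
bed_middle 0.57 [ 7.279e-01 -2.624e-01  3.000e-04]
```

```bash
cat >> h.py <<'E'
def plan(p1,yaw1,n,op,p0=None,yaw0=None,way=0):
    "rows from (p0,yaw0) or present pose to (p1,yaw1); prints n rows"
    if p0 is None:
        o,M=st();p0=o["tool_pos"];yaw0=np.degrees(np.arctan2(M[1,1],M[0,1]))
    p0,p1=np.array(p0),np.array(p1);d=(p1-p0)/n*1000;dy=(yaw1-yaw0)/n
    out=[]
    for k in range(n):
        y=np.radians(yaw0+dy*k);c,s=np.cos(y),np.sin(y)
        out.append([round(-d[2]/1e3,4),round((c*d[0]+s*d[1])/1e3,4),round((s*d[0]-c*d[1])/1e3,4),round(-dy,2),0,0,op])
    print(str(out).replace(" ",""))
E
python3 -c "
from h import *
plan((.59,-.348,.18),-90,38,.06)"
```

```text
t 1.45 pos [0.1828 0.5977 0.1921] yaw_y 73.0 tilt [-0. -0. -1.] q6 -0.12 open 0.0857 F [ 0.8 -0.1  0. ] T [-0.054 -0.015  0.048]
[[np.float64(0.0003),np.float64(-0.0207),np.float64(0.0175),np.float64(4.29),0,0,0.06],[np.float64(0.0003),np.float64(-0.0193),np.float64(0.019),np.float64(4.29),0,0,0.06],[np.float64(0.0003),np.float64(-0.0178),np.float64(0.0204),np.float64(4.29),0,0,0.06],[np.float64(0.0003),np.float64(-0.0162),np.float64(0.0217),np.float64(4.29),0,0,0.06],[np.float64(0.0003),np.float64(-0.0146),np.float64(0.0228),np.float64(4.29),0,0,0.06],[np.float64(0.0003),np.float64(-0.0128),np.float64(0.0239),np.float64(4.29),0,0,0.06],[np.float64(0.0003),np.float64(-0.011),np.float64(0.0248),np.float64(4.29),0,0,0.06],[np.float64(0.0003),np.float64(-0.0091),np.float64(0.0255),np.float64(4.29),0,0,0.06],[np.float64(0.0003),np.float64(-0.0072),np.float64(0.0261),np.float64(4.29),0,0,0.06],[np.float64(0.0003),np.float64(-0.0052),np.float64(0.0266),np.float64(4.29),0,0,0.06],[np.float64(0.0003),np.float64(-0.0032),np.float64(0.0269),np.float64(4.29),0,0,0.06],[np.float64(0.0003),np.flo
[... 1570 characters left out ...]
.29),0,0,0.06],[np.float64(0.0003),np.float64(0.0266),np.float64(0.0052),np.float64(4.29),0,0,0.06],[np.float64(0.0003),np.float64(0.0269),np.float64(0.0032),np.float64(4.29),0,0,0.06],[np.float64(0.0003),np.float64(0.0271),np.float64(0.0012),np.float64(4.29),0,0,0.06],[np.float64(0.0003),np.float64(0.0271),np.float64(-0.0009),np.float64(4.29),0,0,0.06],[np.float64(0.0003),np.float64(0.0269),np.float64(-0.0029),np.float64(4.29),0,0,0.06],[np.float64(0.0003),np.float64(0.0266),np.float64(-0.0049),np.float64(4.29),0,0,0.06],[np.float64(0.0003),np.float64(0.0262),np.float64(-0.0069),np.float64(4.29),0,0,0.06],[np.float64(0.0003),np.float64(0.0256),np.float64(-0.0088),np.float64(4.29),0,0,0.06]]
```

Request:
arm_command --plan '[[[0, 0, 0, 7.1, 0, 0, 0.06], [0, 0, 0, 7.1, 0, 0, 0.06], [0, 0, 0, 7.1, 0, 0, 0.06], [0, 0, 0, 7.1, 0, 0, 0.06], [0, 0, 0, 7.1, 0, 0, 0.06], [0, 0, 0, 7.1, 0, 0, 0.06], [0, 0, 0, 7.1, 0, 0, 0.06], [0, 0, 0, 7.1, 0, 0, 0.06], [0, 0, 0, 7.1, 0, 0, 0.06], [0, 0, 0, 7.1, 0, 0, 0.06], [0, 0, 0, 7.1, 0, 0, 0.06], [0, 0, 0, 7.1, 0, 0, 0.06], [0, 0, 0, 7.1, 0, 0, 0.06], [0, 0, 0, 7.1, 0, 0, 0.06], [0, 0, 0, 7.1, 0, 0, 0.06], [0, 0, 0, 7.1, 0, 0, 0.06], [0, 0, 0, 7.1, 0, 0, 0.06], [0, 0, 0, 7.1, 0, 0, 0.06], [0, 0, 0, 7.1, 0, 0, 0.06], [0, 0, 0, 7.1, 0, 0, 0.06]]]'

```text
t: 3.12
tool_pos: [0.1828, 0.5976, 0.1921]
tool_rot: [2.037, 0.349, -2.037]
contact_force: [0.5, 0.2, -0.4]
opening: 0.0598
```

```bash
python3 -c "
from h import *
go((.59,-.348,.18),-90)"
```

```text
t 3.12 pos [0.1828 0.5976 0.1921] yaw_y -70.5 tilt [-0. -0. -1.] q6 2.39 open 0.0598 F [ 0.5  0.2 -0.4] T [-0.005  0.01   0.009]
shift(tool now) mm [  12.1 1027.3  -68.9] turn deg [19.46  0.   -0.  ] shift(tool after) mm [  12.1  945.6 -407.2]
```

Request:
arm_command --plan '[[[0, 0, 0, 6.5, 0, 0, 0.06], [0, 0, 0, 6.5, 0, 0, 0.06], [0, 0, 0, 6.5, 0, 0, 0.06], [0, 0.036, -0.0155, 0, 0, 0, 0.06], [0, 0.036, -0.0155, 0, 0, 0, 0.06], [0, 0.036, -0.0155, 0, 0, 0, 0.06], [0, 0.036, -0.0155, 0, 0, 0, 0.06], [0, 0.036, -0.0155, 0, 0, 0, 0.06], [0, 0.036, -0.0155, 0, 0, 0, 0.06], [0, 0.036, -0.0155, 0, 0, 0, 0.06], [0, 0.036, -0.0155, 0, 0, 0, 0.06], [0, 0.036, -0.0155, 0, 0, 0, 0.06], [0, 0.036, -0.0155, 0, 0, 0, 0.06], [0, 0.036, -0.0155, 0, 0, 0, 0.06], [0, 0.036, -0.0155, 0, 0, 0, 0.06], [0, 0.036, -0.0155, 0, 0, 0, 0.06], [0, 0.036, -0.0155, 0, 0, 0, 0.06], [0, 0.036, -0.0155, 0, 0, 0, 0.06], [0, 0.036, -0.0155, 0, 0, 0, 0.06], [0, 0.036, -0.0155, 0, 0, 0, 0.06]]]'

```text
t: 4.78
tool_pos: [0.4417, -0.0405, 0.1936]
tool_rot: [-2.232, 0.007, 2.201]
contact_force: [1.1, 0.5, -0.0]
opening: 0.0604
```

```bash
python3 -c "
from h import *
go((.59,-.348,.18),-90)"
```

```text
t 4.78 pos [ 0.4417 -0.0405  0.1936] yaw_y -90.5 tilt [ 0.014  0.002 -1.   ] q6 1.32 open 0.0604 F [ 1.1  0.5 -0. ] T [-0.001  0.021  0.026]
shift(tool now) mm [  15.   306.3 -150.6] turn deg [-0.47 -0.8   0.12] shift(tool after) mm [  13.6  307.5 -148.3]
```

Request:
arm_command --plan '[[[0, 0.034, -0.0166, 0, -0.2, 0, 0.06], [0, 0.034, -0.0166, 0, -0.2, 0, 0.06], [0, 0.034, -0.0166, 0, -0.2, 0, 0.06], [0, 0.034, -0.0166, 0, -0.1, 0, 0.06], [0, 0.034, -0.0166, 0, 0, 0, 0.06], [0, 0.034, -0.0166, 0, 0, 0, 0.06], [0, 0.034, -0.0166, 0, 0, 0, 0.06], [0, 0.034, -0.0166, 0, 0, 0, 0.06], [0, 0.034, -0.0166, 0, 0, 0, 0.06], [0, 0, 0, 0, 0, 0, 0.06], [0.02, 0, 0, 0, 0, 0, 0.06], [0.02, 0, 0, 0, 0, 0, 0.06], [0.02, 0, 0, 0, 0, 0, 0.06], [0, 0, 0, 0, 0, 0, 0.06]]]'

```text
t: 5.95
tool_pos: [0.5942, -0.378, 0.1304]
tool_rot: [-2.217, 0.026, 2.203]
contact_force: [-1.1, 0.0, -2.1]
opening: 0.0598
```

```bash
python3 -c "
from h import *
go((.59,-.348,.0745),-90)
save('scene','iso.png',(160,120,280,230),4)"
```

```text
t 5.95 pos [ 0.5942 -0.378   0.1304] yaw_y -91.3 tilt [ 0.006 -0.    -1.   ] q6 0.92 open 0.0598 F [-1.1  0.  -2.1] T [-0.055  0.007 -0.075]
shift(tool now) mm [ 55.9 -30.    5.3] turn deg [-1.31 -0.35 -0.02] shift(tool after) mm [ 55.9 -30.    4.2]
```

View pics/iso.png

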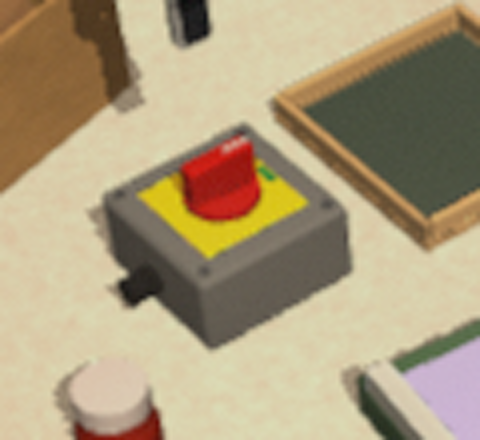

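The handle bar's top runs from crop (183,165) to (250,140), with the white mark towards the green one. The tool overshot y by 30 mm because fast rows coast, so I'll end moves slowly.

```bash
python3 -c "
from h import *
for u,v in((183,167),(250,143),(217,153)):print(ray('scene',160+u/4,120+v/4,.0895).round(4))"
```

```text
[ 0.6114 -0.3494  0.0895]
[ 0.5703 -0.3418  0.0895]
[ 0.5897 -0.3469  0.0895]
```

Request:
arm_command --plan '[[[0, -0.01, 0.002, -0.6, -0.3, 0, 0.06], [0, -0.01, 0.002, -0.7, 0, 0, 0.06], [0, -0.01, 0.001, 0, 0, 0, 0.06], [0, 0, 0, 0, 0, 0, 0.06]]]'

```text
t: 6.33
tool_pos: [0.5918, -0.3462, 0.1382]
tool_rot: [2.226, -0.003, -2.209]
contact_force: [-0.3, -0.6, 0.4]
opening: 0.0597
```

Request:
arm_command --plan '[[[0.012, 0, 0, 0, 0, 0, 0.05], [0.012, 0, 0, 0, 0, 0, 0.05], [0.012, 0, 0, 0, 0, 0, 0.05], [0.01, 0, 0, 0, 0, 0, 0.05], [0.005, 0, 0, 0, 0, 0, 0.05], [0, 0, 0, 0, 0, 0, 0.05], [0, 0, 0, 0, 0, 0, 0.05]]]'

```text
t: 6.92
tool_pos: [0.5928, -0.3455, 0.0835]
tool_rot: [2.226, -0.003, -2.205]
contact_force: [0.6, -0.2, 0.6]
opening: 0.0499
```

Request:
arm_command --plan '[[[0.004, 0, 0, 0, 0, 0, 0.05], [0.004, 0, 0, 0, 0, 0, 0.05], [0.001, 0, 0.001, 0, 0, 0, 0.05], [0, 0, 0, 0, 0, 0, 0.03], [0, 0, 0, 0, 0, 0, 0.0], [0, 0, 0, 0, 0, 0, 0.0], [0, 0, 0, 0, 0, 0, 0.0], [0, 0, 0, 0, 0, 0, 0.0], [0, 0, 0, 0, 0, 0, 0.0], [0, 0, 0, 0, 0, 0, 0.0]]]' --squeeze 50

```text
t: 7.75
tool_pos: [0.5928, -0.347, 0.0755]
tool_rot: [2.229, -0.006, -2.201]
contact_force: [0.3, 0.3, 0.2]
opening: 0.0
```

```bash
python3 -c "
from h import *
a=save('scene','a.png',(160,80,280,190),4);b=save('top','b.png',(410,190,510,280),4)
a=cv2.imread('pics/a.png')[:,:400];b=cv2.imread('pics/b.png')
h=min(len(a),len(b));cv2.imwrite('pics/iso2.png',np.hstack([a[:h],b[:h]]));print(a.shape,b.shape)"
```

```text
(440, 400, 3) (360, 400, 3)
```

View pics/iso2.png

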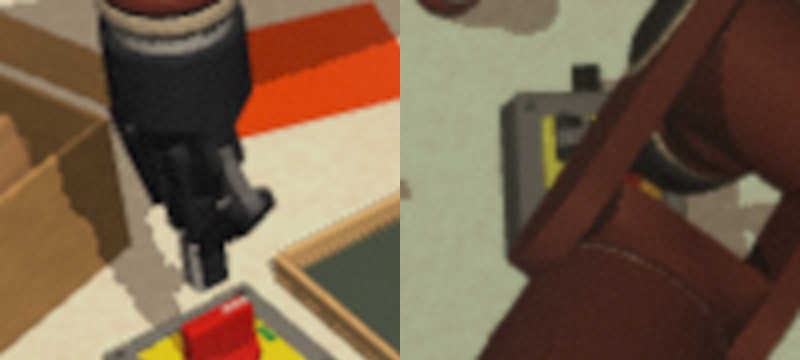

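The fingers closed on nothing: the tips are at about scene (211,151), and the bar stands in front of them. I'll check the projection.

```bash
python3 -c "
from h import *
o,_=st();print(px('scene',o['tool_pos']),px('scene',(.59,-.348,.0895)));print(ray('scene',211,151,.1),ray('scene',211,151,.13))
print(len(get_image('scene')))
for d in mark_of('scene','isolator_grip')[:2]:print(d['conf'],w('scene',d['at']))
"
```

```text
t 7.85 pos [ 0.5928 -0.347   0.0755] yaw_y -89.8 tilt [ 0.012 -0.009 -1.   ] q6 0.93 open -0.0000 F [-0.4 -1.1  0.7] T [-0.036  0.002  0.011]
[213.85391398 163.43384511] [213.88518807 158.05663839]
[ 0.58703922 -0.36175472  0.1       ] [ 0.60448643 -0.32966683  0.13      ]
480
0.53 [ 0.59001524 -0.34728731  0.09249909]
```

```bash
python3 -c "
from h import *
print(px('scene',(.5942,-.378,.1304)),px('scene',(.5942,-.348,.1304)),px('scene',(.5942,-.408,.1304)))
for z in(.0755,.1,.13):print(px('top',(.5928,-.347,z)),ray('top',452,224,z))
save('scene','c.png',(150,40,300,180),5)
"
```

```text
[202.66069396 138.39096066] [210.1608601  144.87593775] [195.32506948 132.04825359]
[461.949417   230.75673776] [ 0.60977406 -0.32313183  0.0755    ]
[464.46919229 229.4310046 ] [ 0.60629895 -0.31731845  0.1       ]
[467.67682035 227.74337044] [ 0.60204372 -0.31020002  0.13      ]
```

View pics/c.png

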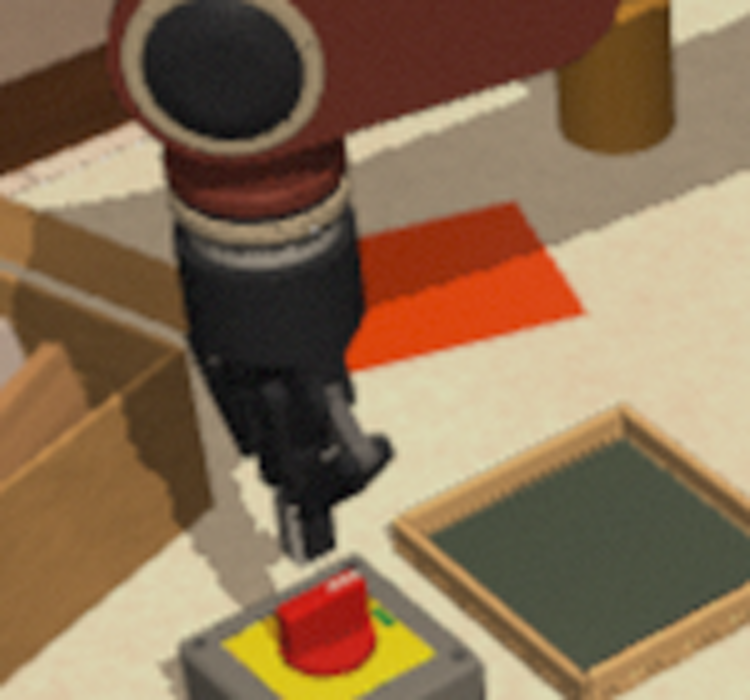

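The closed tips show about 12 px above where the reported TCP projects. That puts them roughly 30 mm higher, so the reported z seems offset. I'll find the offset by a gentle touch on the handle's top, which is at 89.5 mm.

Request:
arm_command --plan '[[[0.003, 0, 0, 0, 0, 0, 0], [0.003, 0, 0, 0, 0, 0, 0], [0.003, 0, 0, 0, 0, 0, 0], [0.001, 0, 0, 0, 0, 0, 0], [0, 0, 0, 0, 0, 0, 0]]]'

```text
t: 8.42
tool_pos: [0.5925, -0.3469, 0.0637]
tool_rot: [2.228, -0.005, -2.203]
contact_force: [0.4, 0.4, 0.4]
opening: 0.0003
```

```bash
python3 -c "
from h import *
st()
save('scene','d.png',(150,40,300,180),5)
"
```

```text
t 8.42 pos [ 0.5925 -0.3469  0.0637] yaw_y -89.8 tilt [ 0.011 -0.009 -1.   ] q6 0.93 open 0.0003 F [0.4 0.4 0.4] T [-0.049 -0.04  -0.065]
```

View pics/d.png

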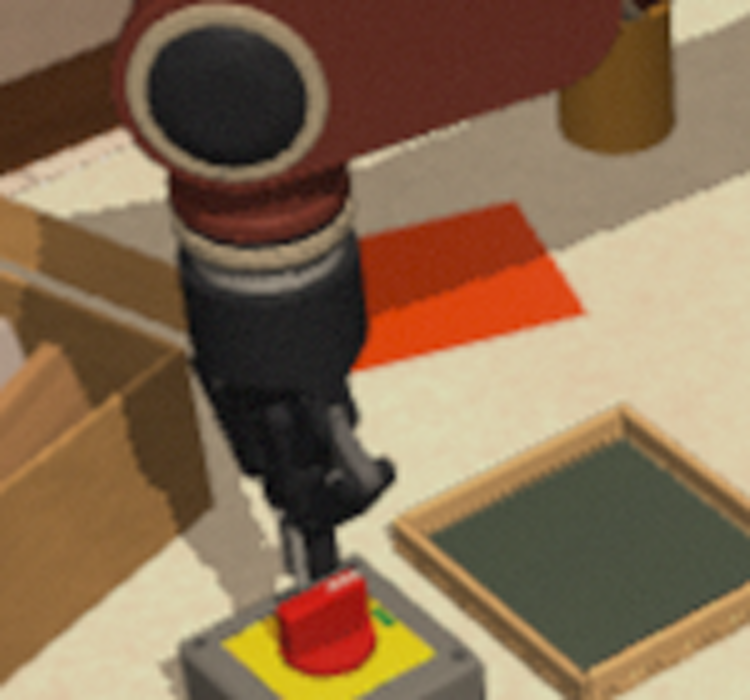

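The tips are now at about (213,156), just above the bar's top. I'll continue in 1 mm rows.

Request:
arm_command --plan '[[[0.001, 0, 0, 0, 0, 0, 0], [0.001, 0, 0, 0, 0, 0, 0], [0.001, 0, 0, 0, 0, 0, 0], [0.001, 0, 0, 0, 0, 0, 0], [0, 0, 0, 0, 0, 0, 0]]]'

```text
t: 8.88
tool_pos: [0.5927, -0.347, 0.0595]
tool_rot: [2.228, -0.006, -2.202]
contact_force: [0.2, -0.8, -0.4]
opening: -0.0002
```

Request:
arm_command --plan '[[[0.001, 0, 0, 0, 0, 0, 0], [0.001, 0, 0, 0, 0, 0, 0], [0, 0, 0, 0, 0, 0, 0]]]'

```text
t: 9.13
tool_pos: [0.5927, -0.3471, 0.0574]
tool_rot: [2.228, -0.006, -2.202]
contact_force: [0.6, -0.3, 0.6]
opening: -0.0
```

Request:
arm_command --plan '[[[0.001, 0, 0, 0, 0, 0, 0], [0.001, 0, 0, 0, 0, 0, 0], [0, 0, 0, 0, 0, 0, 0]]]'

```text
t: 9.38
tool_pos: [0.5928, -0.3471, 0.0553]
tool_rot: [2.228, -0.006, -2.202]
contact_force: [-0.9, -0.1, -0.1]
opening: -0.0002
```

Request:
arm_command --plan '[[[0.001, 0, 0, 0, 0, 0, 0], [0.001, 0, 0, 0, 0, 0, 0], [0, 0, 0, 0, 0, 0, 0]]]'

```text
t: 9.63
tool_pos: [0.5929, -0.3471, 0.0531]
tool_rot: [2.228, -0.006, -2.202]
contact_force: [-0.2, 0.1, -0.3]
opening: -0.0001
```

```bash
python3 -c "
from h import *
st()
a=get_image('scene')[110:190,170:260];b=get_image('top')[200:270,420:500]
a=cv2.resize(a,(540,480),interpolation=cv2.INTER_CUBIC)
cv2.imwrite('pics/e.png',a[:,:,::-1])
"
```

```text
t 9.63 pos [ 0.5929 -0.3471  0.0531] yaw_y -89.8 tilt [ 0.012 -0.009 -1.   ] q6 0.93 open -0.0001 F [-0.2  0.1 -0.3] T [-0.025  0.027 -0.043]
```

View pics/e.png

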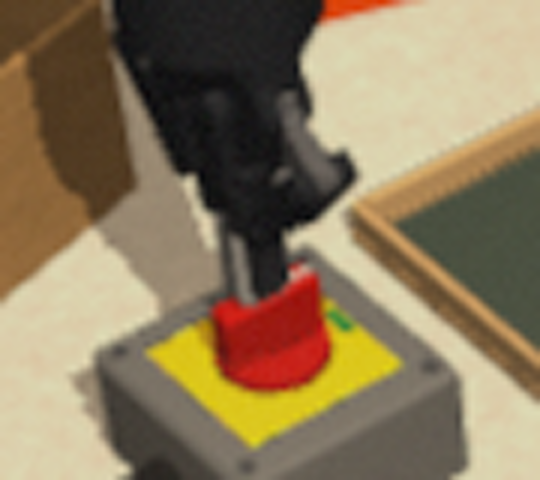

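The tips seem to be right at the bar's top face, about (213,160). I'll continue the touch.

Request:
arm_command --plan '[[[0.001, 0, 0, 0, 0, 0, 0], [0.001, 0, 0, 0, 0, 0, 0], [0, 0, 0, 0, 0, 0, 0]]]'

```text
t: 9.98
tool_pos: [0.5931, -0.3473, 0.0513]
tool_rot: [2.229, -0.006, -2.201]
contact_force: [-0.7, -0.5, -0.3]
opening: 0.0
```

Request:
arm_command --plan '[[[0.001, 0, 0, 0, 0, 0, 0], [0.001, 0, 0, 0, 0, 0, 0], [0, 0, 0, 0, 0, 0, 0]]]'

```text
t: 10.23
tool_pos: [0.5935, -0.3475, 0.0507]
tool_rot: [2.229, -0.007, -2.2]
contact_force: [0.2, 0.1, 0.4]
opening: 0.0001
```

Request:
arm_command --plan '[[[0.001, 0, 0, 0, 0, 0, 0], [0.001, 0, 0, 0, 0, 0, 0], [0, 0, 0, 0, 0, 0, 0]]]'

```text
t: 10.48
tool_pos: [0.5939, -0.3479, 0.0507]
tool_rot: [2.229, -0.007, -2.199]
contact_force: [-0.3, -0.0, -0.8]
opening: 0.0
```

```bash
python3 -c "
from h import *
o,_=st();print(o['effort'].round(2),o['q'].round(4),o['dq'].round(4))
"
```

```text
t 10.48 pos [ 0.5939 -0.3479  0.0507] yaw_y -89.8 tilt [ 0.014 -0.01  -1.   ] q6 0.93 open 0.0000 F [-0.3 -0.  -0.8] T [ 0.068  0.04  -0.07 ]
[ 0.000e+00 -4.744e+01 -3.431e+01 -1.000e-02  3.000e-02  0.000e+00] [-6.3770e-01  3.0140e-01  1.5769e+00 -3.0000e-04  1.2462e+00  9.2930e-01] [-0.0007 -0.0021 -0.0043 -0.0021  0.0014  0.    ]
```

Request:
arm_command --plan '[[[-0.003, 0, 0, 0, 0, 0, 0], [-0.002, 0, 0, 0, 0, 0, 0], [0, 0, 0, 0, 0, 0, 0]]]'

```text
t: 10.73
tool_pos: [0.5937, -0.3477, 0.0552]
tool_rot: [2.229, -0.007, -2.2]
contact_force: [0.8, -0.3, 0.3]
opening: -0.0001
```

```bash
python3 -c "
from h import *
o,_=st();print(o['effort'].round(2),o['q'].round(4),o['dq'].round(4))
"
```

```text
t 10.73 pos [ 0.5937 -0.3477  0.0552] yaw_y -89.8 tilt [ 0.013 -0.01  -1.   ] q6 0.93 open -0.0001 F [ 0.8 -0.3  0.3] T [ 0.033 -0.032  0.017]
[ 1.000e-02 -4.704e+01 -3.413e+01 -0.000e+00 -1.000e-02  0.000e+00] [-6.3780e-01  2.9630e-01  1.5751e+00 -3.0000e-04  1.2534e+00  9.2920e-01] [-0.0016  0.0015  0.0017 -0.0002 -0.0042 -0.0013]
```

The descent stalled at reported z = 0.0507 with no steady force. That fits contact, since each row starts again from the measured pose. To separate height error from horizontal error I'll touch the bare bench between the clamp and the tray, where z = 0 is known, and look there.

Request:
arm_command --plan '[[[-0.012, 0, 0, 0, 0, 0, 0], [-0.012, 0, 0, 0, 0, 0, 0], [-0.012, 0, 0, 0, 0, 0, 0], [-0.012, 0, 0, 0, 0, 0, 0], [-0.005, -0.005, 0.005, 0, 0, 0, 0], [0, -0.0125, 0.0138, 0, 0.4, 0, 0], [0, -0.0125, 0.0138, 0, 0.4, 0, 0], [0, -0.0125, 0.0138, 0, 0, 0, 0], [0, -0.0125, 0.0138, 0, 0, 0, 0], [0, -0.0125, 0.0138, 0, 0, 0, 0], [0, -0.0125, 0.0138, 0, 0, 0, 0], [0, -0.0125, 0.0138, 0, 0, 0, 0], [0, -0.0125, 0.0138, 0, 0, 0, 0], [0, 0, 0, 0, 0, 0, 0], [0, 0, 0, 0, 0, 0, 0]]]'

```text
t: 11.98
tool_pos: [0.4734, -0.2383, 0.1199]
tool_rot: [2.255, -0.017, -2.163]
contact_force: [0.6, 0.2, 0.5]
opening: -0.0002
```

```bash
python3 -c "
from h import *
o,_=st();print(px('scene',o['tool_pos']),px('top',o['tool_pos']))
a=get_image('scene')[80:230,200:340];b=get_image('top')[190:310,340:480]
a=cv2.resize(a,(420,450),interpolation=cv2.INTER_CUBIC);b=cv2.resize(b,(370,450))
cv2.imwrite('pics/f.png',np.hstack([a,b])[:,:,::-1])
"
```

```text
t 11.98 pos [ 0.4734 -0.2383  0.1199] yaw_y -89.8 tilt [ 0.041 -0.019 -0.999] q6 0.95 open -0.0002 F [0.6 0.2 0.5] T [ 0.01  -0.011 -0.005]
[283.14540556 149.99422467] [422.590503   278.97279708]
```

View pics/f.png

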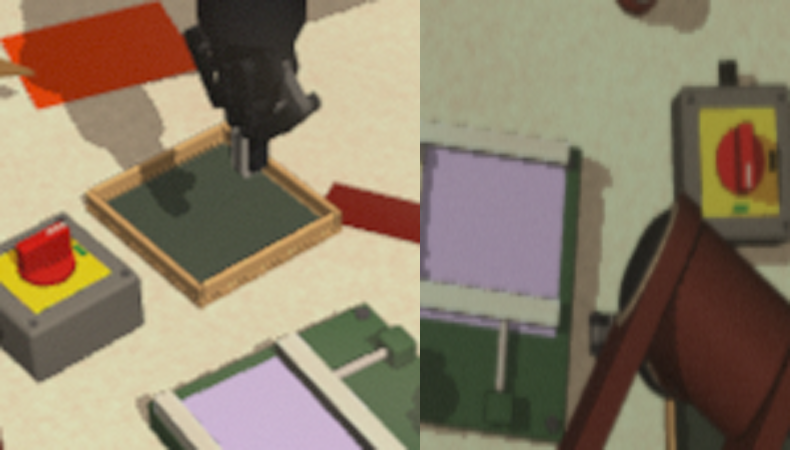

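The tip shows at scene (283,137) against the projected (283,150), so it is again about 31 mm high, while x agrees in the top view. I'll level the tool and touch the bench.

```bash
python3 -c "
from h import *
go((.4734,-.236,.12),-90)"
```

```text
t 12.08 pos [ 0.4738 -0.2388  0.1198] yaw_y -89.8 tilt [ 0.041 -0.019 -0.999] q6 0.95 open 0.0005 F [ 0.6 -0.3 -0.4] T [-0.001 -0.024 -0.014]
shift(tool now) mm [-0.3 -2.8  0.4] turn deg [ 0.22 -2.35 -1.1 ] shift(tool after) mm [-0.2 -2.8  0.4]
```

Request:
arm_command --plan '[[[0, 0, 0, 0, -1.2, -0.5, 0], [0, 0, 0, 0, -1.1, -0.5, 0], [0, 0, 0, 0, 0, 0, 0], [0.012, 0, 0, 0, 0, 0, 0], [0.012, 0, 0, 0, 0, 0, 0], [0.012, 0, 0, 0, 0, 0, 0], [0.012, 0, 0, 0, 0, 0, 0], [0.012, 0, 0, 0, 0, 0, 0], [0.012, 0, 0, 0, 0, 0, 0], [0.005, 0, 0, 0, 0, 0, 0], [0, 0, 0, 0, 0, 0, 0]]]'

```text
t: 13.0
tool_pos: [0.4736, -0.2397, 0.0315]
tool_rot: [-2.212, -0.006, 2.23]
contact_force: [-0.3, 0.5, -0.7]
opening: -0.0001
```

```bash
python3 -c "
from h import *
go((.4734,-.236,.012),-90)"
```

```text
t 13.00 pos [ 0.4736 -0.2397  0.0315] yaw_y -89.9 tilt [-0.008  0.003 -1.   ] q6 0.96 open -0.0001 F [-0.3  0.5 -0.7] T [ 0.005 -0.022 -0.011]
shift(tool now) mm [19.5 -3.7  0. ] turn deg [0.15 0.46 0.17] shift(tool after) mm [19.5 -3.7  0.2]
```

Request:
arm_command --plan '[[[0.004, -0.001, 0, 0, 0.4, 0.2, 0], [0.004, -0.001, 0, 0, 0, 0, 0], [0.004, -0.001, 0, 0, 0, 0, 0], [0.004, 0, 0, 0, 0, 0, 0], [0.003, 0, 0, 0, 0, 0, 0], [0.002, 0, 0, 0, 0, 0, 0], [0.002, 0, 0, 0, 0, 0, 0]]]'

```text
t: 13.58
tool_pos: [0.4744, -0.2369, 0.0076]
tool_rot: [2.221, 0.0, -2.217]
contact_force: [-0.2, -0.7, -0.2]
opening: -0.0002
```

Request:
arm_command --plan '[[[0.002, 0, 0, 0, 0, 0, 0], [0.002, 0, 0, 0, 0, 0, 0], [0.002, 0, 0, 0, 0, 0, 0], [0.002, 0, 0, 0, 0, 0, 0]]]'

```text
t: 13.92
tool_pos: [0.4751, -0.2374, -0.0004]
tool_rot: [2.222, -0.001, -2.215]
contact_force: [0.2, 1.1, 0.6]
opening: 0.0001
```

Request:
arm_command --plan '[[[0.002, 0, 0, 0, 0, 0, 0], [0.002, 0, 0, 0, 0, 0, 0], [0.002, 0, 0, 0, 0, 0, 0], [0.002, 0, 0, 0, 0, 0, 0]]]'

```text
t: 14.25
tool_pos: [0.4754, -0.2377, -0.0091]
tool_rot: [2.223, -0.001, -2.214]
contact_force: [0.0, 0.4, -0.5]
opening: 0.0001
```

Request:
arm_command --plan '[[[0.003, 0, 0, 0, 0, 0, 0], [0.003, 0, 0, 0, 0, 0, 0], [0.003, 0, 0, 0, 0, 0, 0], [0.003, 0, 0, 0, 0, 0, 0]]]'

```text
t: 14.58
tool_pos: [0.4755, -0.2378, -0.0222]
tool_rot: [2.223, -0.001, -2.214]
contact_force: [0.0, -0.1, 0.5]
opening: -0.0
```

Request:
arm_command --plan '[[[0.0015, 0, 0, 0, 0, 0, 0], [0.0015, 0, 0, 0, 0, 0, 0], [0.0015, 0, 0, 0, 0, 0, 0], [0.0015, 0, 0, 0, 0, 0, 0]]]'

```text
t: 14.92
tool_pos: [0.4751, -0.2375, -0.0296]
tool_rot: [2.222, -0.001, -2.215]
contact_force: [0.8, -0.1, -0.3]
opening: 0.0
```

Request:
arm_command --plan '[[[0.0015, 0, 0, 0, 0, 0, 0], [0.0015, 0, 0, 0, 0, 0, 0], [0.0015, 0, 0, 0, 0, 0, 0], [0.0015, 0, 0, 0, 0, 0, 0]]]'

```text
t: 15.25
tool_pos: [0.4754, -0.2377, -0.036]
tool_rot: [2.222, -0.001, -2.214]
contact_force: [-0.0, -0.7, -0.3]
opening: -0.0002
```

Request:
arm_command --plan '[[[0.0015, 0, 0, 0, 0, 0, 0], [0.0015, 0, 0, 0, 0, 0, 0], [0.0015, 0, 0, 0, 0, 0, 0]]]'

```text
t: 15.5
tool_pos: [0.4755, -0.2378, -0.0392]
tool_rot: [2.221, 0.0, -2.216]
contact_force: [-7.8, 5.5, 22.3]
opening: 0.0001
```

Request:
arm_command --plan '[[[0.0015, 0, 0, 0, 0, 0, 0], [0.0015, 0, 0, 0, 0, 0, 0], [0.0015, 0, 0, 0, 0, 0, 0]]]'

```text
t: 15.75
tool_pos: [0.4753, -0.2376, -0.0392]
tool_rot: [2.217, 0.003, -2.222]
contact_force: [-5.9, 3.6, 11.4]
opening: -0.0001
```

```bash
python3 -c "
from h import *
o,_=st();print(o['effort'].round(2),o['q'].round(3));save('scene','g.png',(200,80,350,220),4)"
```

```text
t 15.75 pos [ 0.4753 -0.2376 -0.0392] yaw_y -89.8 tilt [-0.002 -0.    -1.   ] q6 0.97 open -0.0001 F [-5.9  3.6 11.4] T [0.571 0.904 0.033]
[ -0.26 -29.86 -28.47   0.08  -1.7   -0.  ] [-0.603  0.1    1.984 -0.002  1.059  0.966]
```

View pics/g.png

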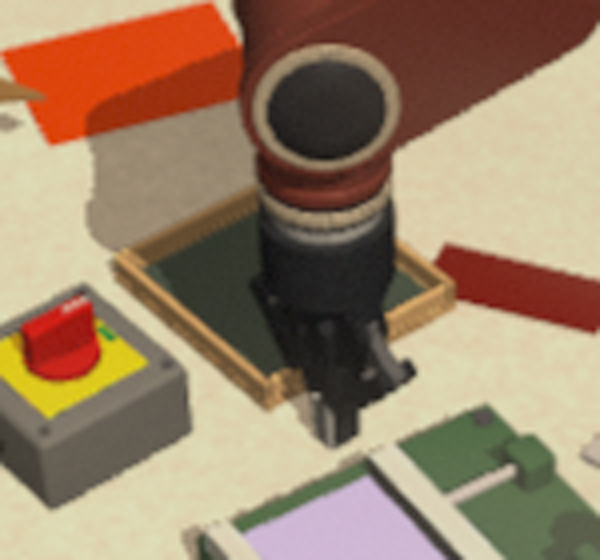

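Contact came at reported z = -0.0392, with 22 N. That agrees with the handle touch (0.0507 + 0.039 = 0.0899), so true z is the reported z plus about 39 mm. Next I'll check the horizontal error with the tip at (283.7,191).

```bash
python3 -c "
from h import *
print(ray('scene',283.7,191,.0),px('scene',(.4753,-.2376,0)))
print(px('scene',(.5929,-.3471,.0531+.039)),'seen 213,160.5',px('scene',(.4734,-.2383,.1199+.039)),'seen 283.3,137.3', px('scene',(.5925,-.3469,.1027)), 'seen 213,156.4')"
```

```text
[ 4.80124495e-01 -2.34072059e-01 -1.11022302e-16] [284.34647691 189.31409643]
[212.92150312 157.92435801] seen 213,160.5 [282.54483374 136.25096871] seen 283.3,137.3 [212.55898189 154.3242644 ] seen 213,156.4
```

Request:
arm_command --plan '[[[-0.012, 0, 0, 0, 0, 0, 0.05], [-0.012, 0, 0, 0, 0, 0, 0.05], [-0.012, 0, 0, 0, 0, 0, 0.05], [-0.012, 0, 0, 0, 0, 0, 0.05], [-0.012, 0, 0, 0, 0, 0, 0.05], [-0.012, 0, 0, 0, 0, 0, 0.05], [-0.012, 0, 0, 0, 0, 0, 0.05], [-0.012, 0, 0, 0, 0, 0, 0.05], [0, 0, 0, 0, 0, 0, 0.05]]]'

```text
t: 16.55
tool_pos: [0.4761, -0.238, 0.0666]
tool_rot: [2.218, 0.002, -2.22]
contact_force: [-0.3, -1.0, 0.1]
opening: 0.0499
```

Request:
arm_command --plan '[[[0, 0.0122, -0.0128, 0, 0, 0, 0.05], [0, 0.0122, -0.0128, 0, 0, 0, 0.05], [0, 0.0122, -0.0128, 0, 0, 0, 0.05], [0, 0.0122, -0.0128, 0, 0, 0, 0.05], [0, 0.0122, -0.0128, 0, 0, 0, 0.05], [0, 0.0122, -0.0128, 0, 0, 0, 0.05], [0, 0.0122, -0.0128, 0, 0, 0, 0.05], [0, 0.0122, -0.0128, 0, 0, 0, 0.05], [0, 0, 0, 0, 0, 0, 0.05], [0, 0, 0, 0, 0, 0, 0.05], [0, 0, 0, 0, 0, 0, 0.05]]]'

```text
t: 17.47
tool_pos: [0.5813, -0.3377, 0.0653]
tool_rot: [2.216, 0.006, -2.225]
contact_force: [0.3, 0.6, -0.1]
opening: 0.0502
```

```bash
sed -i 's/^def plan/ZO=.0392\ndef plan/; s/d=np.array(p)-o\["tool_pos"\]/d=np.array(p)-o["tool_pos"]-[0,0,.0392]/' h.py; python3 -c "
from h import *
go((.591,-.3475,.0755),-91)"
```

```text
t 17.47 pos [ 0.5813 -0.3377  0.0653] yaw_y -89.8 tilt [-0.004  0.001 -1.   ] q6 0.93 open 0.0502 F [ 0.3  0.6 -0.1] T [-0.015  0.045  0.009]
shift(tool now) mm [28.9  9.8 -9.8] turn deg [1.22 0.23 0.07] shift(tool after) mm [29.   9.6 -9.9]
```

Correct, descend, grip.

Request:
arm_command --plan '[[[0, 0.005, -0.005, 0.6, 0.1, 0, 0.05], [0, 0.004, -0.004, 0.6, 0.1, 0, 0.05], [0.008, 0.001, -0.001, 0, 0, 0, 0.05], [0.008, 0, 0, 0, 0, 0, 0.05], [0.007, 0, 0, 0, 0, 0, 0.05], [0.005, 0, 0, 0, 0, 0, 0.05], [0, 0, 0, 0, 0, 0, 0.03], [0, 0, 0, 0, 0, 0, 0], [0, 0, 0, 0, 0, 0, 0], [0, 0, 0, 0, 0, 0, 0], [0, 0, 0, 0, 0, 0, 0], [0, 0, 0, 0, 0, 0, 0]]]' --squeeze 60

```text
t: 18.47
tool_pos: [0.5888, -0.347, 0.0325]
tool_rot: [-2.21, 0.016, 2.218]
contact_force: [0.0, -1.1, -1.2]
opening: 0.0113
```

Request:
arm_command --plan '[[[-0.001, 0, 0, -7, 0, 0, 0], [0, 0, 0, -7, 0, 0, 0], [0, 0, 0, -7, 0, 0, 0], [0, 0, 0, -7, 0, 0, 0], [0, 0, 0, -7, 0, 0, 0], [0, 0, 0, -7, 0, 0, 0], [0, 0, 0, -7, 0, 0, 0], [0, 0, 0, -7, 0, 0, 0], [0, 0, 0, -7, 0, 0, 0], [0, 0, 0, -7, 0, 0, 0], [0, 0, 0, -7, 0, 0, 0], [0, 0, 0, -7, 0, 0, 0], [0, 0, 0, -4, 0, 0, 0], [0, 0, 0, -2, 0, 0, 0], [0, 0, 0, 0, 0, 0, 0]]]'

```text
t: 19.72
tool_pos: [0.5894, -0.3479, 0.0324]
tool_rot: [1.192, 1.22, -1.193]
contact_force: [0.8, -0.9, -1.8]
opening: 0.0111
```

```bash
python3 -c "
from h import *
st()"
```

```text
t 19.72 pos [ 0.5894 -0.3479  0.0324] yaw_y 1.3 tilt [-0.001  0.    -1.   ] q6 -0.66 open 0.0111 F [ 0.8 -0.9 -1.8] T [-0.207  0.15  -0.867]
```

Handle turned 92° and bears on its stop. I'll release, lift and turn towards the loosening start yaw.

Request:
arm_command --plan '[[[0, 0, 0, 0, 0, 0, 0.05], [0, 0, 0, 0, 0, 0, 0.05], [-0.004, 0, 0, 0, 0, 0, 0.05], [-0.015, 0, 0, 0, 0, 0, 0.05], [-0.018, 0, 0, 0, 0, 0, 0.05], [-0.018, 0, 0, 0, 0, 0, 0.05], [-0.018, 0, 0, 7.1, 0, 0, 0.05], [0, 0, 0, 7.1, 0, 0, 0.05], [0, 0, 0, 7.1, 0, 0, 0.05], [0, 0, 0, 7.1, 0, 0, 0.05], [0, 0, 0, 7.1, 0, 0, 0.05], [0, 0, 0, 7.1, 0, 0, 0.05], [0, 0, 0, 7.1, 0, 0, 0.05], [0, 0, 0, 7.1, 0, 0, 0.05], [0, 0, 0, 7.1, 0, 0, 0.05], [0, 0, 0, 7.1, 0, 0, 0.05], [0, 0, 0, 7.1, 0, 0, 0.05], [0, 0, 0, 7.1, 0, 0, 0.05]]]'

```text
t: 21.22
tool_pos: [0.596, -0.3499, 0.1382]
tool_rot: [2.19, 0.08, -2.151]
contact_force: [-0.9, 0.8, -0.9]
opening: 0.0502
```

```bash
python3 -c "
from h import *
go((.455,0,.14),-86)
get_image('top')
for c in('top','scene'):
  if c=='scene': get_image(c)
  for d in mark_of(c,'isolator_grip')[:1]:print(c,d['conf'],w(c,d['at']).round(4))
  for n in('cap_top','jaw_face'):
    for d in mark_of(c,n)[:2]:print(c,n,d['conf'],w(c,d['at']).round(4))
I=get_image('scene');cv2.imwrite('pics/k.png',cv2.resize(I[130:230,180:280],None,fx=3,fy=3)[:,:,::-1])"
```

```text
t 21.22 pos [ 0.596  -0.3499  0.1382] yaw_y -85.0 tilt [ 0.019 -0.012 -1.   ] q6 0.84 open 0.0502 F [-0.9  0.8 -0.9] T [-0.023 -0.021 -0.02 ]
shift(tool now) mm [  30.4 -361.3  110.5] turn deg [ 1.   -1.01 -0.79] shift(tool after) mm [  37.4 -358.9  116.2]
top 0.57 [ 0.5902 -0.3463  0.0916]
top cap_top 0.75 [ 0.7097  0.34   -0.0023]
top cap_top 0.71 [0.4525 0.0005 0.0971]
top jaw_face 0.94 [ 0.5199 -0.0072  0.0361]
scene 0.51 [ 0.5935 -0.348   0.0899]
scene cap_top 0.72 [ 0.4543 -0.0015  0.1016]
scene jaw_face 0.96 [ 0.5248 -0.0079  0.0378]
scene jaw_face 0.5 [ 7.28e-01 -2.66e-01 -4.00e-04]
```

```bash
python3 -c "
from h import *
I=get_image('top').astype(int)[218:248,448:478]
red=(I[...,0]>90)&(I[...,0]>2*I[...,1])&(I[...,0]>2*I[...,2])
mn=I.min(2)*1.0
print('red c',np.argwhere(red).mean(0)+[218,448],red.sum())
k=cv2.dilate(red.astype(np.uint8),np.ones((3,3)))>0
mn[~k]=0;i=np.argsort(mn.ravel())[-4:];print([(int(a//30+218),int(a%30+448),mn.ravel()[a]) for a in i])"
```

```text
red c [229.73333333 453.73333333] 15
[(233, 451, np.float64(49.0)), (232, 451, np.float64(50.0)), (231, 451, np.float64(50.0)), (227, 452, np.float64(52.0))]
```

Request:
arm_command --plan '[[[0, -0.03, 0.0095, 0.5, -0.5, -0.4, 0.05], [0, -0.03, 0.0095, 0.5, -0.5, -0.4, 0.05], [0, -0.03, 0.0095, 0, 0, 0, 0.05], [0, -0.03, 0.0095, 0, 0, 0, 0.05], [0, -0.03, 0.0095, 0, 0, 0, 0.05], [0, -0.03, 0.0095, 0, 0, 0, 0.05], [0, -0.03, 0.0095, 0, 0, 0, 0.05], [0, -0.03, 0.0095, 0, 0, 0, 0.05], [0, -0.03, 0.0095, 0, 0, 0, 0.05], [0, -0.03, 0.0095, 0, 0, 0, 0.05], [0, -0.02, 0.006, 0, 0, 0, 0.05], [0, -0.01, 0.003, 0, 0, 0, 0.05], [0, 0, 0, 0, 0, 0, 0.05], [0, 0, 0, 0, 0, 0, 0.05]]]'

```text
t: 22.88
tool_pos: [0.4586, -0.0173, 0.1338]
tool_rot: [2.18, 0.09, -2.183]
contact_force: [0.5, -0.5, -0.1]
opening: 0.05
```

```bash
python3 -c "
from h import *
go((.454,0,.0755),-86)"
```

```text
t 22.88 pos [ 0.4586 -0.0173  0.1338] yaw_y -85.4 tilt [-0.002  0.002 -1.   ] q6 1.29 open 0.0500 F [ 0.5 -0.5 -0.1] T [ 0.016 -0.041  0.014]
shift(tool now) mm [ 97.5 -17.5   3. ] turn deg [0.6  0.08 0.1 ] shift(tool after) mm [ 97.5 -17.6   3.3]
```

Request:
arm_command --plan '[[[0, -0.008, 0.0015, 0.3, 0, 0, 0.05], [0, -0.006, 0.001, 0, 0, 0, 0.05], [0.012, -0.001, 0, 0, 0, 0, 0.05], [0.015, 0, 0, 0, 0, 0, 0.05], [0.015, 0, 0, 0, 0, 0, 0.05], [0.015, 0, 0, 0, 0, 0, 0.05], [0.01, 0, 0, 0, 0, 0, 0.05], [0.004, 0, 0, 0, 0, 0, 0.05], [0, 0, 0, 0, 0, 0, 0.05]]]'

```text
t: 23.63
tool_pos: [0.4569, -0.006, 0.0569]
tool_rot: [2.185, 0.074, -2.188]
contact_force: [-0.2, 0.4, -0.3]
opening: 0.0501
```

```bash
python3 -c "
from h import *
go((.454,0,.0755),-86)
I=get_image('top').astype(int)[218:248,448:478]
red=(I[...,0]>90)&(I[...,0]>2*I[...,1])&(I[...,0]>2*I[...,2])
mn=I.min(2)*1.0
print('red c',np.argwhere(red).mean(0)+[218,448],red.sum())
k=cv2.morphologyEx(red.astype(np.uint8),cv2.MORPH_CLOSE,np.ones((5,5)))>0
mn[~k]=0;i=np.argsort(mn.ravel())[-4:];print([(int(a//30+218),int(a%30+448),mn.ravel()[a]) for a in i])"
```

```text
t 23.63 pos [ 0.4569 -0.006   0.0569] yaw_y -86.1 tilt [-0.001 -0.    -1.   ] q6 1.33 open 0.0501 F [-0.2  0.4 -0.3] T [ 0.047  0.031 -0.005]
shift(tool now) mm [20.6 -6.2  2.5] turn deg [-0.12  0.08 -0.  ] shift(tool after) mm [20.6 -6.2  2.5]
red c [232.33333333 460.99537037] 216
[(231, 467, np.float64(107.0)), (231, 468, np.float64(107.0)), (231, 471, np.float64(109.0)), (231, 469, np.float64(111.0))]
```

White mark now at (468,231), on the black-mark side, so the isolator is off. Next I grip the cap.

Request:
arm_command --plan '[[[0, -0.004, 0.0015, 0, 0, 0, 0.05], [0.003, -0.002, 0.001, 0, 0, 0, 0.05], [0.007, 0, 0, 0, 0, 0, 0.05], [0.006, 0, 0, 0, 0, 0, 0.05], [0.003, 0, 0, 0, 0, 0, 0.05], [0, 0, 0, 0, 0, 0, 0.04], [0, 0, 0, 0, 0, 0, 0], [0, 0, 0, 0, 0, 0, 0], [0, 0, 0, 0, 0, 0, 0], [0, 0, 0, 0, 0, 0, 0], [0, 0, 0, 0, 0, 0, 0]]]' --squeeze 50

```text
t: 24.6
tool_pos: [0.4566, -0.0003, 0.0399]
tool_rot: [2.191, 0.072, -2.181]
contact_force: [0.6, -0.2, -0.5]
opening: 0.0288
```

```bash
python3 -c "
from h import *
st()"
```

```text
t 24.60 pos [ 4.566e-01 -3.000e-04  3.990e-02] yaw_y -86.1 tilt [ 0.005 -0.002 -1.   ] q6 1.34 open 0.0288 F [ 0.6 -0.2 -0.5] T [-0.027  0.026 -0.016]
```

Request:
arm_command --plan '[[[0, 0, 0, -5, 0, 0, 0], [0, 0, 0, -7, 0, 0, 0], [0, 0, 0, -7, 0, 0, 0], [0, 0, 0, -7, 0, 0, 0], [0, 0, 0, -7, 0, 0, 0], [0, 0, 0, -7, 0, 0, 0], [0, 0, 0, -7, 0, 0, 0], [0, 0, 0, -7, 0, 0, 0], [0, 0, 0, -7, 0, 0, 0], [0, 0, 0, -7, 0, 0, 0], [0, 0, 0, -7, 0, 0, 0], [0, 0, 0, -7, 0, 0, 0], [0, 0, 0, -7, 0, 0, 0], [0, 0, 0, -7, 0, 0, 0], [0, 0, 0, -7, 0, 0, 0], [0, 0, 0, -7, 0, 0, 0], [0, 0, 0, -7, 0, 0, 0], [0, 0, 0, -7, 0, 0, 0], [0, 0, 0, -7, 0, 0, 0], [0, 0, 0, -7, 0, 0, 0]]]'

```text
t: 26.27
tool_pos: [0.4512, 0.0013, 0.04]
tool_rot: [0.476, 1.527, -0.476]
contact_force: [-1.9, -0.8, 0.4]
opening: 0.0286
```

```bash
python3 -c "
from h import *
st()"
```

```text
t 26.27 pos [0.4512 0.0013 0.04  ] yaw_y 55.2 tilt [-0.008  0.003 -1.   ] q6 -1.13 open 0.0286 F [-1.9 -0.8  0.4] T [-0.176  0.185 -0.018]
```

Request:
arm_command --plan '[[[0, 0, 0, -7, 0, 0, 0], [0, 0, 0, -7, 0, 0, 0], [0, 0, 0, -7, 0, 0, 0], [0, 0, 0, -7, 0, 0, 0], [0, 0, 0, -7, 0, 0, 0], [0, 0, 0, -4, 0, 0, 0], [0, 0, 0, 0, 0, 0, 0], [0, 0, 0, 0, 0, 0, 0]]]'

```text
t: 26.93
tool_pos: [0.4506, -0.0006, 0.04]
tool_rot: [-0.073, 1.579, 0.072]
contact_force: [-0.8, -0.1, 0.7]
opening: 0.0282
```

```bash
python3 -c "
from h import *
st()
get_image('scene')
for c in('scene',):
  for n in('jaw_face','fence_face'):
    for d in mark_of(c,n)[:1]:print(c,n,d['conf'],w(c,d['at']).round(4))
save('scene','l.png',(210,170,440,330),3)"
```

```text
t 26.93 pos [ 0.4506 -0.0006  0.04  ] yaw_y 95.3 tilt [-0.009 -0.001 -1.   ] q6 -1.83 open 0.0282 F [-0.8 -0.1  0.7] T [0.044 0.03  0.004]
scene jaw_face 0.66 [ 0.5164 -0.0109  0.0375]
scene fence_face 0.86 [ 0.613  -0.0189  0.0384]
```

View pics/l.png

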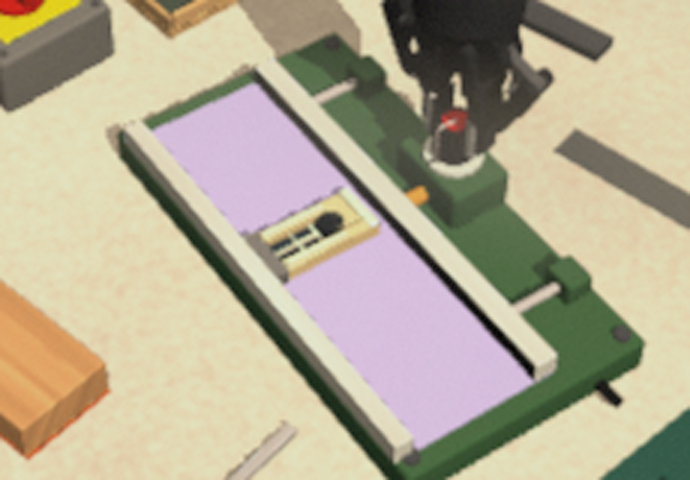

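The jaw has opened: it stands clear of the cream bay and the collar turned with the cap. Release and move to the cream bay.

Request:
arm_command --plan '[[[0, 0, 0, 0, 0, 0, 0.06], [0, 0, 0, 0, 0, 0, 0.06], [-0.005, 0, 0, 0, 0, 0, 0.06], [-0.015, 0, 0, 0, 0, 0, 0.06], [-0.02, 0, 0, 4, -0.2, 0, 0.06], [-0.02, 0, 0, 4, -0.2, 0, 0.06], [-0.005, 0, 0, 3, 0, 0, 0.06], [0, -0.002, 0.0147, 0, 0, 0, 0.06], [0, -0.002, 0.0147, 0, 0, 0, 0.06], [0, -0.002, 0.0147, 0, 0, 0, 0.06], [0, -0.002, 0.0147, 0, 0, 0, 0.06], [0, -0.002, 0.0147, 0, 0, 0, 0.06], [0, -0.002, 0.0147, 0, 0, 0, 0.06], [0, -0.002, 0.0147, 0, 0, 0, 0.06], [0, 0, 0, 0, 0, 0, 0.06], [0, 0, 0, 0, 0, 0, 0.06]]]'

```text
t: 28.47
tool_pos: [0.5593, -0.0269, 0.116]
tool_rot: [0.087, 1.561, -0.09]
contact_force: [-0.3, 0.3, -0.6]
opening: 0.0599
```

```bash
python3 -c "
from h import *
go((.566,-.0275,.034),84)
get_image('scene')
for n in('finished','bay1'):
    for d in mark_of('scene',n)[:5]:print(n,round(d['conf'],2),w('scene',d['at']).round(4))"
```

```text
t 28.47 pos [ 0.5593 -0.0269  0.116 ] yaw_y 83.5 tilt [ 0.008 -0.002 -1.   ] q6 -1.64 open 0.0599 F [-0.3  0.3 -0.6] T [ 0.005  0.041 -0.01 ]
shift(tool now) mm [121.2   0.3   5.8] turn deg [-0.46  0.45  0.06] shift(tool after) mm [1.212e+02 1.000e-01 6.800e+00]
finished 0.77 [ 0.5643 -0.0261  0.0322]
bay1 0.74 [0.453  0.3964 0.0015]
bay1 0.6 [0.4223 0.2882 0.0032]
bay1 0.56 [ 0.6439  0.3917 -0.001 ]
bay1 0.43 [ 0.7263 -0.2622  0.0023]
```

Request:
arm_command --plan '[[[0.01, 0, 0.003, -0.4, 0.4, 0, 0.06], [0.016, 0, 0.003, 0, 0, 0, 0.06], [0.016, 0, 0, 0, 0, 0, 0.06], [0.016, 0, 0, 0, 0, 0, 0.06], [0.016, 0, 0, 0, 0, 0, 0.06], [0.012, 0, 0, 0, 0, 0, 0.06], [0.008, 0, 0, 0, 0, 0, 0.06], [0.004, 0, 0, 0, 0, 0, 0.06], [0, 0, 0, 0, 0, 0, 0.06]]]'

```text
t: 29.37
tool_pos: [0.5617, -0.026, 0.0109]
tool_rot: [0.079, 1.57, -0.081]
contact_force: [-0.6, -0.4, 0.3]
opening: 0.06
```

```bash
python3 -c "
from h import *
go((.566,-.0275,.034),84)"
```

```text
t 29.37 pos [ 0.5617 -0.026   0.0109] yaw_y 84.2 tilt [-0.001 -0.001 -1.   ] q6 -1.65 open 0.0600 F [-0.6 -0.4  0.3] T [ 0.018 -0.016  0.003]
shift(tool now) mm [16.1 -1.1  4.5] turn deg [ 0.15 -0.04  0.05] shift(tool after) mm [16.1 -1.1  4.5]
```

Request:
arm_command --plan '[[[0.006, -0.001, 0.003, 0, 0, 0, 0.06], [0.005, 0, 0.002, 0, 0, 0, 0.06], [0.003, 0, 0, 0, 0, 0, 0.06], [0, 0, 0, 0, 0, 0, 0.05], [0, 0, 0, 0, 0, 0, 0.02], [0, 0, 0, 0, 0, 0, 0.02], [0, 0, 0, 0, 0, 0, 0.02], [0, 0, 0, 0, 0, 0, 0.02], [0, 0, 0, 0, 0, 0, 0.02], [0, 0, 0, 0, 0, 0, 0.02]]]' --squeeze 40

```text
t: 30.2
tool_pos: [0.5699, -0.0281, -0.0011]
tool_rot: [0.079, 1.564, -0.081]
contact_force: [0.2, 0.7, -0.7]
opening: 0.0378
```

Request:
arm_command --plan '[[[-0.005, 0, 0, 0, 0, 0, 0.02], [-0.012, 0, 0, 0, 0, 0, 0.02], [-0.018, 0, 0, 0, 0, 0, 0.02], [-0.018, 0, 0, 0, 0, 0, 0.02], [-0.018, 0, 0, 0, 0, 0, 0.02], [-0.01, 0, 0, 0, 0, 0, 0.02], [0, 0, 0, 0, 0, 0, 0.02]]]'

```text
t: 30.78
tool_pos: [0.5689, -0.0278, 0.0868]
tool_rot: [0.079, 1.565, -0.081]
contact_force: [0.8, 0.6, -0.2]
opening: 0.0379
```

```bash
python3 -c "
from h import *
go((.417,-.362,.10),90)"
```

```text
t 30.78 pos [ 0.5689 -0.0278  0.0868] yaw_y 84.2 tilt [ 0.004 -0.002 -1.   ] q6 -1.65 open 0.0379 F [ 0.8  0.6 -0.2] T [ 0.004 -0.017  0.048]
shift(tool now) mm [  25.9 -347.9 -117.3] turn deg [-5.83  0.26  0.09] shift(tool after) mm [  26.  -334.2 -151.9]
```

Request:
arm_command --plan '[[[0, -0.012, -0.004, 0, 0, 0, 0.02], [0, -0.023, -0.0078, 0, 0, 0, 0.02], [0, -0.023, -0.0078, 0, 0, 0, 0.02], [0, -0.023, -0.0078, 0, 0, 0, 0.02], [0, -0.023, -0.0078, 0, 0, 0, 0.02], [0, -0.023, -0.0078, 0, 0, 0, 0.02], [0, -0.023, -0.0078, 0, 0, 0, 0.02], [0, -0.023, -0.0078, 0, 0, 0, 0.02], [0, -0.023, -0.0078, 0, 0, 0, 0.02], [0, -0.023, -0.0078, 0, 0, 0, 0.02], [0, -0.023, -0.0078, 0, 0, 0, 0.02], [0, -0.023, -0.0078, 0, 0, 0, 0.02], [0, -0.023, -0.0078, 0, 0, 0, 0.02], [0, -0.02, -0.006, 0, 0, 0, 0.02], [0, -0.012, -0.003, 0, 0, 0, 0.02], [0, -0.005, -0.001, 0, 0, 0, 0.02], [0, 0, 0, 0, 0, 0, 0.02], [0, 0, 0, 0, 0, 0, 0.02]]]'

```text
t: 32.28
tool_pos: [0.405, -0.3563, 0.0707]
tool_rot: [0.088, 1.587, -0.073]
contact_force: [1.2, 0.6, -1.0]
opening: 0.0385
```

```bash
python3 -c "
from h import *
go((.417,-.362,.012),86)"
```

```text
t 32.28 pos [ 0.405  -0.3563  0.0707] yaw_y 84.1 tilt [-0.017  0.01  -1.   ] q6 -2.32 open 0.0385 F [ 1.2  0.6 -1. ] T [ 0.052 -0.038  0.012]
shift(tool now) mm [97.6 -5.2 14.3] turn deg [-1.88 -1.02 -0.51] shift(tool after) mm [97.9 -4.8 12.4]
```

Request:
arm_command --plan '[[[0, -0.002, 0.006, -0.9, -0.5, -0.3, 0.02], [0.008, -0.002, 0.005, -0.9, -0.5, -0.2, 0.02], [0.016, 0, 0, 0, 0, 0, 0.02], [0.016, 0, 0, 0, 0, 0, 0.02], [0.016, 0, 0, 0, 0, 0, 0.02], [0.012, 0, 0, 0, 0, 0, 0.02], [0.008, 0, 0, 0, 0, 0, 0.02], [0.004, 0, 0, 0, 0, 0, 0.02], [0, 0, 0, 0, 0, 0, 0.02]]]'

```text
t: 33.03
tool_pos: [0.4232, -0.3557, -0.0151]
tool_rot: [0.039, 1.564, -0.042]
contact_force: [0.1, 0.1, -1.2]
opening: 0.0384
```

```bash
python3 -c "
from h import *
go((.417,-.362,.015),86)"
```

```text
t 33.03 pos [ 0.4232 -0.3557 -0.0151] yaw_y 87.0 tilt [ 0.006 -0.002 -1.   ] q6 -2.36 open 0.0384 F [ 0.1  0.1 -1.2] T [ 0.044  0.052 -0.065]
shift(tool now) mm [ 9.1 -6.6 -5.9] turn deg [1.04 0.37 0.07] shift(tool after) mm [ 9.1 -6.8 -5.7]
```

Request:
arm_command --plan '[[[0.003, -0.003, -0.003, 0, 0, 0, 0.02], [0.003, -0.002, -0.002, 0, 0, 0, 0.02], [0.002, 0, 0, 0, 0, 0, 0.02], [0.001, 0, 0, 0, 0, 0, 0.02], [0, 0, 0, 0, 0, 0, 0.058], [0, 0, 0, 0, 0, 0, 0.058], [0, 0, 0, 0, 0, 0, 0.058], [-0.005, 0, 0, 0, 0, 0, 0.058], [-0.015, 0, 0, 0, 0, 0, 0.058], [-0.02, 0, 0, 0, 0, 0, 0.058], [-0.02, 0, 0, 0, 0, 0, 0.058], [-0.02, 0, 0, 0, 0, 0, 0.058], [-0.01, 0, 0, 0, 0, 0, 0.058], [0, 0, 0, 0, 0, 0, 0.058]]]'

```text
t: 34.2
tool_pos: [0.4189, -0.3623, 0.0744]
tool_rot: [0.034, 1.559, -0.044]
contact_force: [0.6, -0.4, 0.5]
opening: 0.058
```

```bash
cat >> h.py <<'E'
def bays():
    I=get_image("top");a=I.astype(int)
    m=((a[...,0]>60)&(a[...,0]>1.6*a[...,1])).astype(np.uint8);m=cv2.morphologyEx(m,cv2.MORPH_CLOSE,np.ones((9,9)))
    n,l,s,ce=cv2.connectedComponentsWithStats(m)
    for i in range(1,n):
        if not(250<s[i,4]<900) : continue
        z=.042 if 258<ce[i][0]<400 and 215<ce[i][1]<300 else .012
        r=rect("top",l==i,z)
        if not(60<max(r[2:4])<90 and 32<min(r[2:4])<50): continue
        yaw=r[4] if r[2]>r[3] else r[4]-90
        yaw=(yaw+90)%180-90
        c,sn=np.cos(np.radians(yaw)),np.sin(np.radians(yaw))
        # plinth end test: redness just beyond either end
        out=[]
        for sg in(1,-1):
            u,v=px("top",(r[0]/1e3+sg*.045*c,r[1]/1e3+sg*.045*sn,z)).round().astype(int);out.append(a[v,u].tolist())
        print("bay px",ce[i].round(),"red rect",r,"yaw %.1f"%yaw,"centre if plinth +: %.4f %.4f"%((r[0]+6*c)/1e3,(r[1]+6*sn)/1e3),"ends",out)
E
python3 -c "
from h import *
bays();go((.424,.2917,.14),91)
for n in('finished','bay1'):
    for d in mark_of('top',n)[:5]:print(n,round(d['conf'],2),w('top',d['at']).round(4))"
```

```text
bay px [166. 222.] red rect [631.1 395.1  40.3  77.2  74.9] yaw -15.1 centre if plinth +: 0.6369 0.3935 ends [[90, 85, 73], [37, 57, 44]]
bay px [207. 255.] red rect [543.6 291.1  76.5  40.    4.4] yaw 4.4 centre if plinth +: 0.5496 0.2916 ends [[90, 85, 73], [42, 62, 49]]
bay px [164. 293.] red rect [449.8 395.5  77.3  40.2  10.8] yaw 10.8 centre if plinth +: 0.4557 0.3966 ends [[90, 86, 74], [38, 53, 42]]
bay px [206. 305.] red rect [418.  291.6  75.8  37.8   0.8] yaw 0.8 centre if plinth +: 0.4240 0.2917 ends [[92, 86, 75], [41, 60, 49]]
t 34.25 pos [ 0.4187 -0.3622  0.0736] yaw_y 87.1 tilt [ 0.011 -0.006 -1.   ] q6 -2.37 open 0.0579 F [ 0.5 -0.4  0.2] T [ 0.022 -0.021 -0.019]
shift(tool now) mm [-31.1 653.1 -27.3] turn deg [-3.89  0.62  0.34] shift(tool after) mm [-27.2 653.7  16.7]
finished 0.57 [ 0.4173 -0.3634  0.0064]
bay1 0.95 [ 0.5512  0.2911 -0.0034]
bay1 0.73 [0.6375 0.3984 0.0011]
bay1 0.7 [4.244e-01 2.940e-01 3.000e-04]
bay1 0.67 [0.4552 0.3977 0.0009]
```

The finished bay is in the tray at (.417,-.363). One bay has been knocked to (.637,.394). Next I fetch the nearest bay, at (.424,.292).

Request:
arm_command --plan '[[[-0.015, 0, 0, -1.3, 0.3, 0.2, 0.058], [-0.018, 0.01, 0, -1.3, 0.3, 0.1, 0.058], [-0.01, 0.025, 0.001, -1.3, 0, 0, 0.058], [0, 0.036, 0.001, 0, 0, 0, 0.058], [0, 0.036, 0.001, 0, 0, 0, 0.058], [0, 0.036, 0.001, 0, 0, 0, 0.058], [0, 0.036, 0.001, 0, 0, 0, 0.058], [0, 0.036, 0.001, 0, 0, 0, 0.058], [0, 0.036, 0.001, 0, 0, 0, 0.058], [0, 0.036, 0.001, 0, 0, 0, 0.058], [0, 0.036, 0.001, 0, 0, 0, 0.058], [0, 0.036, 0.001, 0, 0, 0, 0.058], [0, 0.036, 0.001, 0, 0, 0, 0.058], [0, 0.036, 0.001, 0, 0, 0, 0.058], [0, 0.036, 0.001, 0, 0, 0, 0.058], [0, 0.036, 0.001, 0, 0, 0, 0.058], [0, 0.036, 0.001, 0, 0, 0, 0.058], [0, 0.036, 0.001, 0, 0, 0, 0.058], [0, 0.025, 0.001, 0, 0, 0, 0.058], [0, 0.012, 0, 0, 0, 0, 0.058]]]'

```text
t: 36.02
tool_pos: [0.4039, 0.2814, 0.0905]
tool_rot: [0.006, 1.623, 0.023]
contact_force: [0.1, -1.0, -0.2]
opening: 0.0581
```

```bash
python3 -c "
from h import *
go((.424,.2917,.006),90.8)"
```

```text
t 36.02 pos [0.4039 0.2814 0.0905] yaw_y 90.6 tilt [-0.052  0.018 -0.998] q6 -1.16 open 0.0581 F [ 0.1 -1.  -0.2] T [ 0.024 -0.046  0.   ]
shift(tool now) mm [122.7   7.8  26.6] turn deg [-0.19 -2.99 -1.07] shift(tool after) mm [123.7  10.   20.2]
```

Request:
arm_command --plan '[[[0, 0.004, 0.007, 0, -1.2, -0.4, 0.058], [0, 0.003, 0.007, 0, -1.2, -0.4, 0.058], [0.01, 0.001, 0.005, 0, -0.5, -0.2, 0.058], [0.018, 0, 0, 0, 0, 0, 0.058], [0.018, 0, 0, 0, 0, 0, 0.058], [0.016, 0, 0, 0, 0, 0, 0.058], [0.012, 0, 0, 0, 0, 0, 0.058], [0.01, 0, 0, 0, 0, 0, 0.058], [0.005, 0, 0, 0, 0, 0, 0.058], [0, 0, 0, 0, 0, 0, 0.058]]]'

```text
t: 36.85
tool_pos: [0.4224, 0.2842, -0.0119]
tool_rot: [-0.016, 1.572, -0.001]
contact_force: [-0.0, -0.1, 0.8]
opening: 0.0583
```

```bash
python3 -c "
from h import *
go((.424,.2917,.005),90.8)"
```

```text
t 36.85 pos [ 0.4224  0.2842 -0.0119] yaw_y 90.6 tilt [-0.001 -0.011 -1.   ] q6 -1.12 open 0.0583 F [-0.  -0.1  0.8] T [-0.038  0.014  0.019]
shift(tool now) mm [22.2  7.8  1.7] turn deg [-0.24 -0.08  0.61] shift(tool after) mm [22.3  7.5  1.7]
```

Request:
arm_command --plan '[[[0, 0.005, 0.001, -0.2, 0, 0.3, 0.058], [0.005, 0.002, 0.001, 0, 0, 0.3, 0.058], [0.006, 0, 0, 0, 0, 0, 0.058], [0.005, 0, 0, 0, 0, 0, 0.058], [0.003, 0, 0, 0, 0, 0, 0.058], [0.001, 0, 0, 0, 0, 0, 0.05], [0, 0, 0, 0, 0, 0, 0.02], [0, 0, 0, 0, 0, 0, 0.02], [0, 0, 0, 0, 0, 0, 0.02], [0, 0, 0, 0, 0, 0, 0.02], [0, 0, 0, 0, 0, 0, 0.02], [0, 0, 0, 0, 0, 0, 0.02]]]' --squeeze 40

```text
t: 37.85
tool_pos: [0.4275, 0.2926, -0.0309]
tool_rot: [-0.008, 1.566, 0.013]
contact_force: [0.5, -0.1, -1.0]
opening: 0.038
```

Request:
arm_command --plan '[[[-0.005, 0, 0, 0, 0, 0, 0.02], [-0.015, 0, 0, 0, 0, 0, 0.02], [-0.018, 0, 0, 0, 0, 0, 0.02], [-0.018, 0, 0, 0, 0, 0, 0.02], [-0.018, 0, 0, 0, 0, 0, 0.02], [-0.018, 0, 0, 0, 0, 0, 0.02], [-0.01, 0, 0, 0, 0, 0, 0.02], [0, 0, 0, 0, 0, 0, 0.02]]]'

```text
t: 38.52
tool_pos: [0.4247, 0.2912, 0.0751]
tool_rot: [-0.01, 1.571, 0.011]
contact_force: [0.8, 1.6, -0.1]
opening: 0.0382
```

```bash
python3 -c "
from h import *
go((.5475,-.1319,.12),83.5)"
```

```text
t 38.52 pos [0.4247 0.2912 0.0751] yaw_y 90.8 tilt [-0.     0.001 -1.   ] q6 -1.13 open 0.0382 F [ 0.8  1.6 -0.1] T [-0.001 -0.045  0.038]
shift(tool now) mm [  -6.1 -424.7  117.1] turn deg [ 7.26 -0.   -0.04] shift(tool after) mm [  -5.7 -406.5  169.9]
```

Request:
arm_command --plan '[[[-0.006, 0, 0, 3.6, 0, 0, 0.02], [-0.008, 0, 0.01, 3.4, 0, 0, 0.02], [-0.004, -0.014, 0.015, 0, 0, 0, 0.02], [0, -0.028, 0.0125, 0, 0, 0, 0.02], [0, -0.028, 0.0115, 0, 0, 0, 0.02], [0, -0.028, 0.0115, 0, 0, 0, 0.02], [0, -0.028, 0.0115, 0, 0, 0, 0.02], [0, -0.028, 0.0115, 0, 0, 0, 0.02], [0, -0.028, 0.0115, 0, 0, 0, 0.02], [0, -0.028, 0.0115, 0, 0, 0, 0.02], [0, -0.028, 0.011, 0, 0, 0, 0.02], [0, -0.028, 0.01, 0, 0, 0, 0.02], [0, -0.028, 0.01, 0, 0, 0, 0.02], [0, -0.028, 0.01, 0, 0, 0, 0.02], [0, -0.028, 0.008, 0, 0, 0, 0.02], [0, -0.022, 0.005, 0, 0, 0, 0.02], [0, -0.015, 0.002, 0, 0, 0, 0.02], [0, -0.008, 0.001, 0, 0, 0, 0.02], [0, 0, 0, 0, 0, 0, 0.02], [0, 0, 0, 0, 0, 0, 0.02]]]'

```text
t: 40.18
tool_pos: [0.5375, -0.1376, 0.0735]
tool_rot: [0.092, 1.591, -0.086]
contact_force: [0.7, 0.4, -1.0]
opening: 0.038
```

```bash
python3 -c "
from h import *
go((.551,-.1323,.04),83.5)"
```

```text
t 40.18 pos [ 0.5375 -0.1376  0.0735] yaw_y 83.6 tilt [-0.022  0.005 -1.   ] q6 -1.84 open 0.0380 F [ 0.7  0.4 -1. ] T [ 0.04  -0.028  0.03 ]
shift(tool now) mm [72.4  6.6 14.4] turn deg [ 0.05 -1.28 -0.15] shift(tool after) mm [72.7  6.8 12.8]
```

Request:
arm_command --plan '[[[0, 0.003, 0.006, 0, -0.7, -0.1, 0.02], [0, 0.003, 0.005, 0, -0.6, 0, 0.02], [0.01, 0, 0.001, 0, 0, 0, 0.02], [0.014, 0, 0, 0, 0, 0, 0.02], [0.012, 0, 0, 0, 0, 0, 0.02], [0.008, 0, 0, 0, 0, 0, 0.02], [0.003, 0, 0, 0, 0, 0, 0.02], [0, 0, 0, 0, 0, 0, 0.02], [0, 0, 0, 0, 0, 0, 0.02]]]'

```text
t: 40.93
tool_pos: [0.551, -0.1252, 0.0205]
tool_rot: [0.084, 1.568, -0.08]
contact_force: [-1.0, -0.6, -1.5]
opening: 0.0378
```

```bash
python3 -c "
from h import *
go((.551,-.1323,.04),83.5)"
```

```text
t 40.93 pos [ 0.551  -0.1252  0.0205] yaw_y 84.0 tilt [ 0.001  0.003 -1.   ] q6 -1.82 open 0.0378 F [-1.  -0.6 -1.5] T [-0.043 -0.032  0.02 ]
shift(tool now) mm [19.6 -7.2  0.7] turn deg [ 0.53  0.05 -0.17] shift(tool after) mm [19.7 -7.1  0.8]
```

Request:
arm_command --plan '[[[0.003, -0.004, 0.001, 0.4, 0, 0, 0.02], [0.005, -0.003, 0, 0, 0, 0, 0.02], [0.005, 0, 0, 0, 0, 0, 0.02], [0.003, 0, 0, 0, 0, 0, 0.02], [0.001, 0, 0, 0, 0, 0, 0.02], [0, 0, 0, 0, 0, 0, 0.02]]]'

```text
t: 41.43
tool_pos: [0.5528, -0.1341, 0.0036]
tool_rot: [0.09, 1.565, -0.087]
contact_force: [-0.2, -0.2, -1.4]
opening: 0.0381
```

```bash
python3 -c "
from h import *
go((.551,-.1323,.04),83.5)
bays()"
```

```text
t 41.43 pos [ 0.5528 -0.1341  0.0036] yaw_y 83.5 tilt [ 0.005  0.001 -1.   ] q6 -1.83 open 0.0381 F [-0.2 -0.2 -1.4] T [0.017 0.035 0.017]
shift(tool now) mm [ 2.8  1.6 -2. ] turn deg [ 0.04  0.25 -0.11] shift(tool after) mm [ 2.8  1.6 -2. ]
bay px [166. 222.] red rect [631.1 395.1  40.3  77.2  74.9] yaw -15.1 centre if plinth +: 0.6369 0.3935 ends [[92, 87, 74], [43, 64, 50]]
bay px [207. 255.] red rect [543.4 291.   76.9  40.    4.4] yaw 4.4 centre if plinth +: 0.5494 0.2915 ends [[92, 88, 75], [41, 61, 49]]
bay px [165. 293.] red rect [449.6 395.3  76.9  39.8  11. ] yaw 11.0 centre if plinth +: 0.4555 0.3964 ends [[93, 89, 77], [41, 61, 48]]
```

Request:
arm_command --plan '[[[0.002, 0, -0.002, 0, 0, 0, 0.02], [0.001, 0, 0, 0, 0, 0, 0.02], [0, 0, 0, 0, 0, 0, 0.058], [0, 0, 0, 0, 0, 0, 0.058], [0, 0, 0, 0, 0, 0, 0.058], [-0.005, 0, 0, 0, 0, 0, 0.058], [-0.015, 0, 0, 0, 0, 0, 0.058], [-0.02, 0, 0, 0, 0, 0, 0.058], [-0.02, 0, 0, 0, 0, 0, 0.058], [-0.02, 0, 0, 0, 0, 0, 0.058], [-0.015, 0.01, 0, 0, 0, 0, 0.058], [0, 0.02, 0, 0, 0, 0, 0.058], [0, 0.03, 0, -1, 0, 0, 0.058], [0, 0.03, 0, -3.5, 0, 0, 0.058], [0, 0.03, 0, -3.5, 0, 0, 0.058], [0, 0.03, 0, -2, 0, 0, 0.058], [0, 0.03, 0, 0, 0, 0, 0.058]]]'

```text
t: 42.9
tool_pos: [0.563, 0.0461, 0.1102]
tool_rot: [-0.05, 1.553, 0.045]
contact_force: [0.3, 0.2, 0.2]
opening: 0.0575
```

```bash
python3 -c "
from h import *
bays()
go((.5494,.2915,.15),94.4)"
```

```text
bay px [166. 222.] red rect [631.2 395.3  39.7  77.3  75.4] yaw -14.6 centre if plinth +: 0.6370 0.3938 ends [[91, 86, 74], [44, 64, 51]]
bay px [374. 253.] red rect [ 542.3 -133.8   40.    75.2   84.5] yaw -5.5 centre if plinth +: 0.5483 -0.1344 ends [[97, 91, 78], [125, 122, 109]]
bay px [207. 255.] red rect [543.3 291.   77.2  40.    4.4] yaw 4.4 centre if plinth +: 0.5493 0.2915 ends [[93, 87, 75], [39, 61, 47]]
bay px [165. 293.] red rect [449.1 395.2  77.8  39.9  10.8] yaw 10.8 centre if plinth +: 0.4550 0.3963 ends [[94, 88, 77], [42, 62, 48]]
t 42.95 pos [0.5624 0.0511 0.1102] yaw_y 93.6 tilt [ 0.017  0.001 -1.   ] q6 -1.68 open 0.0582 F [-0.6  3.3  0.2] T [ 0.17   0.022 -0.001]
shift(tool now) mm [ -0.4 240.8   2.2] turn deg [-0.79  1.   -0.02] shift(tool after) mm [ -0.6 240.7   5.5]
```

First bay lies in the clamp at (.548,-.134), yaw -5.5°, as intended. Next bay.

Request:
arm_command --plan '[[[0, 0.025, 0.001, -0.8, 1, 0, 0.058], [0, 0.03, 0, 0, 0, 0, 0.058], [0, 0.03, 0, 0, 0, 0, 0.058], [0, 0.03, 0, 0, 0, 0, 0.058], [0, 0.03, 0, 0, 0, 0, 0.058], [0, 0.03, 0, 0, 0, 0, 0.058], [0, 0.022, 0, 0, 0, 0, 0.058], [0, 0.015, 0, 0, 0, 0, 0.058], [0, 0.008, 0, 0, 0, 0, 0.058], [0.005, 0, 0, 0, 0, 0, 0.058], [0.015, 0, 0, 0, 0, 0, 0.058], [0.018, 0, 0, 0, 0, 0, 0.058], [0.016, 0, 0, 0, 0, 0, 0.058], [0.01, 0, 0, 0, 0, 0, 0.058], [0.004, 0, 0, 0, 0, 0, 0.058], [0, 0, 0, 0, 0, 0, 0.058]]]'

```text
t: 44.28
tool_pos: [0.5502, 0.2795, 0.048]
tool_rot: [-0.062, 1.557, 0.062]
contact_force: [-0.1, 1.0, -0.6]
opening: 0.0579
```

```bash
python3 -c "
from h import *
go((.5494,.2915,.007),94.4)"
```

```text
t 44.28 pos [0.5502 0.2795 0.048 ] yaw_y 94.6 tilt [ 0.012  0.    -1.   ] q6 -1.30 open 0.0579 F [-0.1  1.  -0.6] T [0.006 0.056 0.011]
shift(tool now) mm [80.2 12.1 -0.9] turn deg [0.15 0.71 0.03] shift(tool after) mm [80.2 12.   0.1]
```

Request:
arm_command --plan '[[[0, 0.006, 0, 0.1, 0.4, 0, 0.058], [0.008, 0.005, 0, 0, 0.3, 0, 0.058], [0.015, 0.001, 0, 0, 0, 0, 0.058], [0.016, 0, 0, 0, 0, 0, 0.058], [0.014, 0, 0, 0, 0, 0, 0.058], [0.007, 0, 0, 0, 0, 0, 0.058], [0.003, 0, 0, 0, 0, 0, 0.058], [0, 0, 0, 0, 0, 0, 0.058], [0, 0, 0, 0, 0, 0, 0.058]]]'

```text
t: 45.03
tool_pos: [0.5526, 0.2939, -0.0172]
tool_rot: [-0.06, 1.565, 0.062]
contact_force: [-0.0, -0.3, -0.1]
opening: 0.058
```

```bash
python3 -c "
from h import *
go((.5494,.2915,.007),94.4)"
```

```text
t 45.03 pos [ 0.5526  0.2939 -0.0172] yaw_y 94.4 tilt [ 0.005  0.002 -1.   ] q6 -1.28 open 0.0580 F [-0.  -0.3 -0.1] T [-0.021 -0.046 -0.022]
shift(tool now) mm [15.  -2.2 -3.5] turn deg [ 0.04  0.29 -0.07] shift(tool after) mm [15.  -2.2 -3.4]
```

Request:
arm_command --plan '[[[0.005, -0.001, -0.002, 0, 0.2, 0, 0.058], [0.005, -0.001, -0.002, 0, 0, 0, 0.058], [0.003, 0, -0.001, 0, 0, 0, 0.058], [0.001, 0, 0, 0, 0, 0, 0.05], [0, 0, 0, 0, 0, 0, 0.02], [0, 0, 0, 0, 0, 0, 0.02], [0, 0, 0, 0, 0, 0, 0.02], [0, 0, 0, 0, 0, 0, 0.02], [0, 0, 0, 0, 0, 0, 0.02], [0, 0, 0, 0, 0, 0, 0.02]]]'

```text
t: 45.87
tool_pos: [0.5496, 0.2922, -0.0293]
tool_rot: [-0.058, 1.563, 0.063]
contact_force: [0.0, -0.1, 0.3]
opening: 0.0368
```

Request:
arm_command --plan '[[[-0.005, 0, 0, 0, 0, 0, 0.02], [-0.015, 0, 0, 0, 0, 0, 0.02], [-0.02, 0, 0, 0, 0, 0, 0.02], [-0.02, 0, 0, 0, 0, 0, 0.02], [-0.02, 0, 0, 3.5, 0, 0, 0.02], [-0.02, 0, 0, 3.5, 0, 0, 0.02], [-0.01, 0, 0, 3.5, 0, 0, 0.02], [0, 0, 0, 0.4, 0, 0, 0.02]]]'

```text
t: 46.53
tool_pos: [0.5468, 0.291, 0.0848]
tool_rot: [0.096, 1.567, -0.094]
contact_force: [1.0, 0.4, 0.1]
opening: 0.0369
```

```bash
python3 -c "
from h import *
go((.5566,-.0524,.14),83.5)"
```

```text
t 46.53 pos [0.5468 0.291  0.0848] yaw_y 83.0 tilt [ 0.001  0.001 -1.   ] q6 -1.08 open 0.0369 F [1.  0.4 0.1] T [ 0.001  0.001 -0.004]
shift(tool now) mm [ -16.5 -339.7   51.3] turn deg [-0.45  0.07 -0.09] shift(tool after) mm [ -16.  -340.1   48.6]
```

Request:
arm_command --plan '[[[-0.008, -0.012, 0.003, -0.4, 0, 0, 0.02], [-0.006, -0.025, 0.004, 0, 0, 0, 0.02], [0, -0.028, 0.004, 0, 0, 0, 0.02], [0, -0.028, 0.004, 0, 0, 0, 0.02], [0, -0.028, 0.004, 0, 0, 0, 0.02], [0, -0.028, 0.004, 0, 0, 0, 0.02], [0, -0.028, 0.004, 0, 0, 0, 0.02], [0, -0.028, 0.004, 0, 0, 0, 0.02], [0, -0.028, 0.004, 0, 0, 0, 0.02], [0, -0.028, 0.004, 0, 0, 0, 0.02], [0, -0.025, 0.004, 0, 0, 0, 0.02], [0, -0.018, 0.004, 0, 0, 0, 0.02], [0, -0.01, 0.001, 0, 0, 0, 0.02], [0, -0.005, 0, 0, 0, 0, 0.02], [0, 0, 0, 0, 0, 0, 0.02], [0, 0, 0, 0, 0, 0, 0.02]]]'

```text
t: 47.87
tool_pos: [0.5564, -0.0435, 0.0907]
tool_rot: [0.074, 1.576, -0.068]
contact_force: [-0.1, 0.9, -1.1]
opening: 0.0365
```

```bash
python3 -c "
from h import *
go((.5566,-.0524,.042),83.5)"
```

```text
t 47.87 pos [ 0.5564 -0.0435  0.0907] yaw_y 84.8 tilt [-0.007  0.004 -1.   ] q6 -1.69 open 0.0365 F [-0.1  0.9 -1.1] T [-0.002 -0.014 -0.011]
shift(tool now) mm [87.8 -9.1  1.6] turn deg [ 1.33 -0.4  -0.2 ] shift(tool after) mm [87.9 -8.8  1.2]
```

Request:
arm_command --plan '[[[0, -0.005, 0, 1, -0.3, 0, 0.02], [0.01, -0.003, 0, 0.2, 0, 0, 0.02], [0.015, 0, 0, 0, 0, 0, 0.02], [0.015, 0, 0, 0, 0, 0, 0.02], [0.012, 0, 0, 0, 0, 0, 0.02], [0.006, 0, 0, 0, 0, 0, 0.02], [0.002, 0, 0, 0, 0, 0, 0.02], [0, 0, 0, 0, 0, 0, 0.02], [0, 0, 0, 0, 0, 0, 0.02]]]'

```text
t: 48.62
tool_pos: [0.555, -0.0466, 0.0254]
tool_rot: [0.087, 1.571, -0.079]
contact_force: [-0.6, -0.3, -0.5]
opening: 0.0368
```

```bash
python3 -c "
from h import *
go((.5566,-.0524,.041),83.5)"
```

```text
t 48.62 pos [ 0.555  -0.0466  0.0254] yaw_y 83.9 tilt [-0.001  0.005 -1.   ] q6 -1.69 open 0.0368 F [-0.6 -0.3 -0.5] T [ 0.008 -0.001  0.034]
shift(tool now) mm [23.6 -5.7  2.3] turn deg [ 0.44 -0.09 -0.27] shift(tool after) mm [23.6 -5.6  2.3]
```

Request:
arm_command --plan '[[[0.004, -0.003, 0.001, 0.4, 0, 0, 0.02], [0.006, -0.002, 0, 0, 0, 0, 0.02], [0.006, 0, 0, 0, 0, 0, 0.02], [0.004, 0, 0, 0, 0, 0, 0.02], [0.001, 0, 0, 0, 0, 0, 0.02], [0, 0, 0, 0, 0, 0, 0.02]]]'

```text
t: 49.12
tool_pos: [0.5577, -0.0528, 0.0048]
tool_rot: [0.092, 1.566, -0.086]
contact_force: [0.4, 0.4, -0.5]
opening: 0.0369
```

```bash
python3 -c "
from h import *
go((.5566,-.0524,.041),83.5)"
```

```text
t 49.12 pos [ 0.5577 -0.0528  0.0048] yaw_y 83.5 tilt [ 0.004  0.004 -1.   ] q6 -1.69 open 0.0369 F [ 0.4  0.4 -0.5] T [-0.044 -0.003  0.048]
shift(tool now) mm [ 3.   0.2 -1.1] turn deg [-0.02  0.18 -0.24] shift(tool after) mm [ 3.   0.3 -1.1]
```

Request:
arm_command --plan '[[[0.002, 0, -0.001, 0, 0, 0, 0.02], [0, 0, 0, 0, 0, 0, 0.058], [0, 0, 0, 0, 0, 0, 0.058], [0, 0, 0, 0, 0, 0, 0.058], [-0.005, 0, 0, 0, 0, 0, 0.058], [-0.015, 0, 0, 0, 0, 0, 0.058], [-0.02, 0, 0, 0, 0, 0, 0.058], [-0.02, 0, 0, 0, 0, 0, 0.058], [-0.02, 0, 0, 0, 0, 0, 0.058], [-0.015, 0.01, 0, 0, 0, 0, 0.058], [0, 0.025, 0.002, 1, 0, 0, 0.058], [0, 0.03, 0.002, 2, 0, 0, 0.058], [0, 0.03, 0.002, 2, 0, 0, 0.058], [0, 0.03, 0.003, 2, 0, 0, 0.058], [0, 0.03, 0.003, 1, 0, 0, 0.058], [0, 0.03, 0.003, 0, 0, 0, 0.058], [0, 0.03, 0.003, 0, 0, 0, 0.058], [0, 0.03, 0.003, 0, 0, 0, 0.058], [0, 0.02, 0.002, 0, 0, 0, 0.058]]]'

```text
t: 50.7
tool_pos: [0.6407, 0.2082, 0.1171]
tool_rot: [0.214, 1.541, -0.206]
contact_force: [0.1, -0.9, -0.7]
opening: 0.0582
```

```bash
python3 -c "
from h import *
bays()
go((.637,.3938,.12),75.2)"
```

```text
bay px [342. 250.] red rect [550.8 -52.4  39.3  75.5  83.9] yaw -6.1 centre if plinth +: 0.5568 -0.0530 ends [[68, 65, 56], [165, 171, 156]]
bay px [374. 253.] red rect [ 542.4 -133.    38.2   75.4   83.3] yaw -6.7 centre if plinth +: 0.5484 -0.1337 ends [[70, 64, 56], [104, 100, 89]]
bay px [165. 293.] red rect [449.1 395.3  77.8  40.2  10.8] yaw 10.8 centre if plinth +: 0.4550 0.3964 ends [[95, 89, 77], [42, 63, 50]]
t 50.75 pos [0.6415 0.211  0.1174] yaw_y 74.7 tilt [ 0.021  0.005 -1.   ] q6 -1.10 open 0.0581 F [-1.9  1.4  1.3] T [ 0.032  0.085 -0.002]
shift(tool now) mm [ 37.5 174.8 -53.2] turn deg [-0.48  1.1  -0.59] shift(tool after) mm [ 36.6 175.6 -51. ]
```

Second bay placed at (.557,-.053). On to the knocked bay.

Request:
arm_command --plan '[[[0, 0.018, -0.006, -0.4, 0.6, -0.3, 0.058], [0, 0.022, -0.007, 0, 0.4, -0.3, 0.058], [0, 0.025, -0.007, 0, 0, 0, 0.058], [0, 0.025, -0.007, 0, 0, 0, 0.058], [0, 0.025, -0.007, 0, 0, 0, 0.058], [0, 0.02, -0.006, 0, 0, 0, 0.058], [0, 0.014, -0.004, 0, 0, 0, 0.058], [0, 0.007, -0.002, 0, 0, 0, 0.058], [0.01, 0, 0, 0, 0, 0, 0.058], [0.018, 0, 0, 0, 0, 0, 0.058], [0.018, 0, 0, 0, 0, 0, 0.058], [0.014, 0, 0, 0, 0, 0, 0.058], [0.008, 0, 0, 0, 0, 0, 0.058], [0.003, 0, 0, 0, 0, 0, 0.058], [0, 0, 0, 0, 0, 0, 0.058]]]'

```text
t: 52.0
tool_pos: [0.6404, 0.3775, 0.0474]
tool_rot: [0.203, 1.554, -0.206]
contact_force: [0.4, -0.0, -0.8]
opening: 0.0583
```

```bash
python3 -c "
from h import *
go((.637,.3938,.008),75.2)"
```

```text
t 52.00 pos [0.6404 0.3775 0.0474] yaw_y 75.1 tilt [ 0.007 -0.002 -1.   ] q6 -0.87 open 0.0583 F [ 0.4 -0.  -0.8] T [0.049 0.043 0.004]
shift(tool now) mm [78.5 14.9 -8. ] turn deg [-0.14  0.42  0.03] shift(tool after) mm [78.6 14.9 -7.4]
```

Request:
arm_command --plan '[[[0, 0.007, -0.004, 0, 0.4, 0, 0.058], [0.008, 0.006, -0.004, 0, 0, 0, 0.058], [0.015, 0.001, -0.001, 0, 0, 0, 0.058], [0.016, 0, 0, 0, 0, 0, 0.058], [0.014, 0, 0, 0, 0, 0, 0.058], [0.007, 0, 0, 0, 0, 0, 0.058], [0.003, 0, 0, 0, 0, 0, 0.058], [0, 0, 0, 0, 0, 0, 0.058], [0, 0, 0, 0, 0, 0, 0.058]]]'

```text
t: 52.75
tool_pos: [0.6353, 0.395, -0.0217]
tool_rot: [0.205, 1.561, -0.205]
contact_force: [-0.2, -0.1, 0.2]
opening: 0.0577
```

```bash
python3 -c "
from h import *
go((.637,.3938,.008),75.2)"
```

```text
t 52.75 pos [ 0.6353  0.395  -0.0217] yaw_y 75.1 tilt [ 0. -0. -1.] q6 -0.85 open 0.0577 F [-0.2 -0.1  0.2] T [0.024 0.007 0.05 ]
shift(tool now) mm [ 9.5 -0.7  1.9] turn deg [-0.15  0.02 -0.  ] shift(tool after) mm [ 9.5 -0.7  1.9]
```

Request:
arm_command --plan '[[[0.003, 0, 0.001, 0, 0, 0, 0.058], [0.003, 0, 0.001, 0, 0, 0, 0.058], [0.002, 0, 0, 0, 0, 0, 0.058], [0, 0, 0, 0, 0, 0, 0.05], [0, 0, 0, 0, 0, 0, 0.02], [0, 0, 0, 0, 0, 0, 0.02], [0, 0, 0, 0, 0, 0, 0.02], [0, 0, 0, 0, 0, 0, 0.02], [0, 0, 0, 0, 0, 0, 0.02], [0, 0, 0, 0, 0, 0, 0.02]]]'

```text
t: 53.58
tool_pos: [0.6406, 0.3951, -0.0259]
tool_rot: [0.208, 1.555, -0.202]
contact_force: [0.0, 0.0, -0.4]
opening: 0.0196
```

Request:
arm_command --plan '[[[-0.005, 0, 0, 0, 0, 0, 0.02], [-0.015, 0, 0, 0, 0, 0, 0.02], [-0.02, 0, 0, 0, 0, 0, 0.02], [-0.02, 0, 0, 0, 0, 0, 0.02], [-0.02, 0, 0, -2.8, 0, 0, 0.02], [-0.02, 0, 0, -2.8, 0, 0, 0.02], [-0.01, 0, 0, -2.5, 0, 0, 0.02], [0, 0, 0, 0, 0, 0, 0.02]]]'

```text
t: 54.25
tool_pos: [0.6391, 0.3951, 0.0944]
tool_rot: [0.092, 1.563, -0.086]
contact_force: [-0.7, 0.3, 0.2]
opening: 0.0199
```

```bash
python3 -c "
from h import *
go((.5656,.0270,.14),83.5)"
```

```text
t 54.25 pos [0.6391 0.3951 0.0944] yaw_y 83.5 tilt [ 0.006  0.003 -1.   ] q6 -1.00 open 0.0199 F [-0.7  0.3  0.2] T [-0.012 -0.    -0.008]
shift(tool now) mm [  -7.9 -374.   -31.3] turn deg [ 0.    0.34 -0.21] shift(tool after) mm [  -6.4 -374.1  -31.4]
```

Missed: the tip stayed at about 13 mm, above the 12 mm body. Check the bay and go deeper.

Request:
arm_command --plan '[[[0, 0, 0, 2.8, 0.2, 0, 0.058], [0, 0, 0, 2.8, 0, 0, 0.058], [0.01, 0, -0.002, 2.2, 0, 0, 0.058], [0.018, 0, 0, 0, 0, 0, 0.058], [0.018, 0, 0, 0, 0, 0, 0.058], [0.016, 0, 0, 0, 0, 0, 0.058], [0.014, 0, 0, 0, 0, 0, 0.058], [0.008, 0, 0, 0, 0, 0, 0.058], [0.003, 0, 0, 0, 0, 0, 0.058], [0, 0, 0, 0, 0, 0, 0.058]]]'

```text
t: 55.08
tool_pos: [0.6401, 0.3977, 0.0103]
tool_rot: [0.215, 1.551, -0.201]
contact_force: [0.9, -0.2, 0.1]
opening: 0.0584
```

```bash
python3 -c "
from h import *
get_image('scene')
for d in mark_of('scene','bay1')[:5]:print(round(d['conf'],2),w('scene',d['at']).round(4))
go((.637,.3938,.005),75.2)"
```

```text
0.94 [ 0.5611 -0.0528  0.0274]
0.93 [0.64   0.3923 0.0028]
0.86 [ 0.5478 -0.1375  0.0294]
0.77 [ 4.524e-01  3.940e-01 -3.000e-04]
0.26 [ 0.5713 -0.0121  0.033 ]
t 55.18 pos [0.6407 0.398  0.0116] yaw_y 74.8 tilt [ 0.013  0.009 -1.   ] q6 -0.85 open 0.0581 F [-0.6  0.1  0.1] T [-0.034 -0.013 -0.012]
shift(tool now) mm [45.7 -5.6 -2.9] turn deg [-0.39  0.57 -0.67] shift(tool after) mm [45.8 -5.  -2.5]
```

Request:
arm_command --plan '[[[0.005, -0.003, -0.001, -0.3, 0.3, -0.4, 0.058], [0.01, -0.002, -0.001, 0, 0.2, -0.2, 0.058], [0.01, 0, 0, 0, 0, 0, 0.058], [0.008, 0, 0, 0, 0, 0, 0.058], [0.005, 0, 0, 0, 0, 0, 0.058], [0.003, 0, 0, 0, 0, 0, 0.058], [0.001, 0, 0, 0, 0, 0, 0.058], [0, 0, 0, 0, 0, 0, 0.058]]]'

```text
t: 55.85
tool_pos: [0.6396, 0.3943, -0.0316]
tool_rot: [0.206, 1.556, -0.201]
contact_force: [-0.0, 0.2, 0.7]
opening: 0.0581
```

```bash
python3 -c "
from h import *
go((.637,.3938,.005),75.2)"
```

```text
t 55.85 pos [ 0.6396  0.3943 -0.0316] yaw_y 75.1 tilt [ 0.005  0.002 -1.   ] q6 -0.86 open 0.0581 F [-0.   0.2  0.7] T [-0.037  0.011 -0.014]
shift(tool now) mm [ 2.6 -1.2 -2.4] turn deg [-0.08  0.25 -0.2 ] shift(tool after) mm [ 2.6 -1.2 -2.4]
```

Request:
arm_command --plan '[[[0.001, 0, -0.002, 0, 0, 0, 0.05], [0, 0, 0, 0, 0, 0, 0.02], [0, 0, 0, 0, 0, 0, 0.02], [0, 0, 0, 0, 0, 0, 0.02], [0, 0, 0, 0, 0, 0, 0.02], [0, 0, 0, 0, 0, 0, 0.02], [0, 0, 0, 0, 0, 0, 0.02]]]'

```text
t: 56.43
tool_pos: [0.6381, 0.3954, -0.0314]
tool_rot: [0.207, 1.555, -0.2]
contact_force: [-0.1, -0.2, -0.6]
opening: 0.0382
```

Request:
arm_command --plan '[[[-0.005, 0, 0, 0, 0, 0, 0.02], [-0.015, 0, 0, 0, 0, 0, 0.02], [-0.02, 0, 0, 0, 0, 0, 0.02], [-0.02, 0, 0, 0, 0, 0, 0.02], [-0.02, 0, 0, -2.8, 0, 0, 0.02], [-0.02, 0, 0, -2.8, 0, 0, 0.02], [-0.01, 0, 0, -2.5, 0, 0, 0.02], [0, 0, 0, 0, 0, 0, 0.02]]]'

```text
t: 57.1
tool_pos: [0.6371, 0.3949, 0.0895]
tool_rot: [0.091, 1.562, -0.085]
contact_force: [0.1, -0.2, -0.3]
opening: 0.0384
```

```bash
python3 -c "
from h import *
go((.5656,.0270,.14),83.5)"
```

```text
t 57.10 pos [0.6371 0.3949 0.0895] yaw_y 83.6 tilt [ 0.007  0.003 -1.   ] q6 -1.00 open 0.0384 F [ 0.1 -0.2 -0.3] T [-0.004 -0.03  -0.037]
shift(tool now) mm [ -13.  -373.5  -30. ] turn deg [ 0.09  0.39 -0.23] shift(tool after) mm [ -11.3 -373.6  -29.4]
```

Request:
arm_command --plan '[[[-0.008, -0.012, -0.002, 0, 0.2, -0.2, 0.02], [-0.006, -0.025, -0.002, 0, 0.2, 0, 0.02], [0, -0.028, -0.002, 0, 0, 0, 0.02], [0, -0.028, -0.002, 0, 0, 0, 0.02], [0, -0.028, -0.002, 0, 0, 0, 0.02], [0, -0.028, -0.002, 0, 0, 0, 0.02], [0, -0.028, -0.002, 0, 0, 0, 0.02], [0, -0.028, -0.002, 0, 0, 0, 0.02], [0, -0.028, -0.002, 0, 0, 0, 0.02], [0, -0.028, -0.002, 0, 0, 0, 0.02], [0, -0.028, -0.002, 0, 0, 0, 0.02], [0, -0.025, -0.002, 0, 0, 0, 0.02], [0, -0.018, -0.002, 0, 0, 0, 0.02], [0, -0.01, -0.001, 0, 0, 0, 0.02], [0, -0.005, 0, 0, 0, 0, 0.02], [0, 0, 0, 0, 0, 0, 0.02], [0, 0, 0, 0, 0, 0, 0.02]]]'

```text
t: 58.52
tool_pos: [0.5654, 0.0408, 0.109]
tool_rot: [0.104, 1.56, -0.096]
contact_force: [0.7, 0.3, -0.4]
opening: 0.038
```

```bash
python3 -c "
from h import *
go((.567,.0270,.04),83.5)"
```

```text
t 58.52 pos [0.5654 0.0408 0.109 ] yaw_y 82.7 tilt [ 0.008  0.005 -1.   ] q6 -1.51 open 0.0380 F [ 0.7  0.3 -0.4] T [0.008 0.026 0.027]
shift(tool now) mm [108.1 -14.1   2.5] turn deg [-0.83  0.45 -0.32] shift(tool after) mm [108.2 -13.6   3.2]
```

Request:
arm_command --plan '[[[0, -0.006, 0.001, -0.8, 0.4, -0.3, 0.02], [0.012, -0.006, 0.001, 0, 0, 0, 0.02], [0.017, -0.002, 0, 0, 0, 0, 0.02], [0.018, 0, 0, 0, 0, 0, 0.02], [0.016, 0, 0, 0, 0, 0, 0.02], [0.012, 0, 0, 0, 0, 0, 0.02], [0.006, 0, 0, 0, 0, 0, 0.02], [0.002, 0, 0, 0, 0, 0, 0.02], [0, 0, 0, 0, 0, 0, 0.02], [0, 0, 0, 0, 0, 0, 0.02]]]'

```text
t: 59.35
tool_pos: [0.5677, 0.0296, 0.019]
tool_rot: [0.082, 1.569, -0.082]
contact_force: [-0.2, -0.3, 0.3]
opening: 0.0382
```

```bash
python3 -c "
from h import *
go((.567,.0270,.0395),83.5)"
```

```text
t 59.35 pos [0.5677 0.0296 0.019 ] yaw_y 84.0 tilt [ 0.  0. -1.] q6 -1.55 open 0.0382 F [-0.2 -0.3  0.3] T [-0.012 -0.007  0.029]
shift(tool now) mm [18.7 -2.6 -0.4] turn deg [ 0.52  0.02 -0.02] shift(tool after) mm [18.7 -2.6 -0.4]
```

Request:
arm_command --plan '[[[0.004, -0.002, -0.001, 0.4, 0, 0, 0.02], [0.005, 0, -0.001, 0, 0, 0, 0.02], [0.005, 0, 0, 0, 0, 0, 0.02], [0.003, 0, 0, 0, 0, 0, 0.02], [0.001, 0, 0, 0, 0, 0, 0.02], [0.001, 0, 0, 0, 0, 0, 0.02], [0, 0, 0, 0, 0, 0, 0.02]]]'

```text
t: 59.93
tool_pos: [0.5681, 0.0274, 0.0016]
tool_rot: [0.088, 1.562, -0.088]
contact_force: [-0.5, -0.2, 0.4]
opening: 0.0381
```

Request:
arm_command --plan '[[[0, 0, 0, 0, 0, 0, 0.058], [0, 0, 0, 0, 0, 0, 0.058], [0, 0, 0, 0, 0, 0, 0.058], [-0.005, 0, 0, 0, 0, 0, 0.058], [-0.015, 0, 0, 0, 0, 0, 0.058], [-0.02, 0, 0, 0, 0, 0, 0.058], [-0.02, 0, 0, 0, 0, 0, 0.058], [-0.02, 0, 0, 0, 0, 0, 0.058], [-0.015, 0.01, 0, 0, 0, 0, 0.058], [0, 0.025, -0.004, -2, 0, 0, 0.058], [0, 0.03, -0.006, -5, 0, 0, 0.058], [0, 0.03, -0.006, -5, 0, 0, 0.058], [0, 0.03, -0.006, -4, 0, 0, 0.058], [0, 0.03, -0.006, 0, 0, 0, 0.058], [0, 0.03, -0.006, 0, 0, 0, 0.058], [0, 0.03, -0.006, 0, 0, 0, 0.058], [0, 0.02, -0.004, 0, 0, 0, 0.058], [0, 0.01, 0, 0, 0, 0, 0.058], [0, 0, 0, 0, 0, 0, 0.058]]]'

```text
t: 61.52
tool_pos: [0.5084, 0.2765, 0.1135]
tool_rot: [-0.138, 1.542, 0.139]
contact_force: [-0.7, -0.2, 0.2]
opening: 0.0581
```

```bash
python3 -c "
from h import *
bays()
go((.455,.3963,.12),100.8)"
```

```text
bay px [310. 246.] red rect [562.9  27.2  39.4  76.9  84. ] yaw -6.0 centre if plinth +: 0.5689 0.0266 ends [[95, 91, 79], [144, 131, 147]]
bay px [342. 250.] red rect [551.3 -52.7  39.4  77.1  83. ] yaw -7.0 centre if plinth +: 0.5573 -0.0534 ends [[94, 88, 77], [160, 164, 149]]
bay px [374. 253.] red rect [ 542.1 -133.1   40.    76.6   83.2] yaw -6.8 centre if plinth +: 0.5481 -0.1338 ends [[93, 87, 77], [145, 143, 127]]
t 61.57 pos [0.5088 0.2756 0.1135] yaw_y 100.1 tilt [ 0.024  0.002 -1.   ] q6 -1.37 open 0.0580 F [0.3 0.8 0.8] T [ 0.001 -0.016  0.036]
shift(tool now) mm [ 31.6 128.3 -32.5] turn deg [-0.68  1.38  0.12] shift(tool after) mm [ 32.7 128.6 -30.2]
```

Request:
arm_command --plan '[[[0, 0.015, -0.004, -0.4, 0.7, 0, 0.058], [0, 0.022, -0.006, -0.2, 0.7, 0, 0.058], [0, 0.024, -0.006, 0, 0, 0, 0.058], [0, 0.024, -0.006, 0, 0, 0, 0.058], [0, 0.018, -0.004, 0, 0, 0, 0.058], [0, 0.012, -0.003, 0, 0, 0, 0.058], [0, 0.006, -0.001, 0, 0, 0, 0.058], [0, 0, 0, 0, 0, 0, 0.058], [0.014, 0, 0, 0, 0, 0, 0.058], [0.02, 0, 0, 0, 0, 0, 0.058], [0.02, 0, 0, 0, 0, 0, 0.058], [0.02, 0, 0, 0, 0, 0, 0.058], [0.014, 0, 0, 0, 0, 0, 0.058], [0.006, 0, 0, 0, 0, 0, 0.058], [0.002, 0, 0, 0, 0, 0, 0.058], [0, 0, 0, 0, 0, 0, 0.058]]]'

```text
t: 62.9
tool_pos: [0.4679, 0.3741, 0.0096]
tool_rot: [-0.138, 1.564, 0.121]
contact_force: [-1.1, 0.7, -0.2]
opening: 0.0582
```

```bash
python3 -c "
from h import *
go((.455,.3963,.007),100.8)"
```

```text
t 62.90 pos [0.4679 0.3741 0.0096] yaw_y 99.4 tilt [ 0.004 -0.011 -1.   ] q6 -1.17 open 0.0582 F [-1.1  0.7 -0.2] T [ 0.001 -0.01  -0.068]
shift(tool now) mm [41.5 24.4 -9.2] turn deg [-1.36  0.1   0.63] shift(tool after) mm [41.8 24.2 -8.5]
```

Request:
arm_command --plan '[[[0, 0.01, -0.004, -0.7, 0, 0.3, 0.058], [0, 0.009, -0.003, -0.6, 0, 0.3, 0.058], [0, 0.003, -0.001, 0, 0, 0, 0.058], [0.005, 0, 0, 0, 0, 0, 0.058], [0.009, 0, 0, 0, 0, 0, 0.058], [0.009, 0, 0, 0, 0, 0, 0.058], [0.005, 0, 0, 0, 0, 0, 0.058], [0.002, 0, 0, 0, 0, 0, 0.058], [0, 0, 0, 0, 0, 0, 0.058], [0, 0, 0, 0, 0, 0, 0.058]]]'

```text
t: 63.73
tool_pos: [0.4576, 0.3983, -0.02]
tool_rot: [-0.146, 1.558, 0.152]
contact_force: [-0.5, -0.6, -0.2]
opening: 0.0579
```

```bash
python3 -c "
from h import *
go((.455,.3963,.007),100.8)"
```

```text
t 63.73 pos [ 0.4576  0.3983 -0.02  ] yaw_y 100.9 tilt [ 0.007  0.004 -1.   ] q6 -1.17 open 0.0579 F [-0.5 -0.6 -0.2] T [0.03  0.004 0.023]
shift(tool now) mm [12.2 -1.5 -3. ] turn deg [ 0.11  0.44 -0.17] shift(tool after) mm [12.2 -1.5 -2.9]
```

Request:
arm_command --plan '[[[0.004, -0.001, -0.002, 0, 0.3, 0, 0.058], [0.004, 0, -0.001, 0, 0, 0, 0.058], [0.003, 0, -0.001, 0, 0, 0, 0.058], [0.001, 0, 0, 0, 0, 0, 0.05], [0, 0, 0, 0, 0, 0, 0.02], [0, 0, 0, 0, 0, 0, 0.02], [0, 0, 0, 0, 0, 0, 0.02], [0, 0, 0, 0, 0, 0, 0.02], [0, 0, 0, 0, 0, 0, 0.02], [0, 0, 0, 0, 0, 0, 0.02]]]'

```text
t: 64.57
tool_pos: [0.4543, 0.3964, -0.0326]
tool_rot: [-0.146, 1.563, 0.152]
contact_force: [0.0, -0.5, 0.8]
opening: 0.0382
```

Request:
arm_command --plan '[[[-0.005, 0, 0, 0, 0, 0, 0.02], [-0.015, 0, 0, 0, 0, 0, 0.02], [-0.02, 0, 0, 0, 0, 0, 0.02], [-0.02, 0, 0, 5, 0, 0, 0.02], [-0.02, 0, 0, 5, 0, 0, 0.02], [-0.02, 0, 0, 5, 0, 0, 0.02], [-0.01, 0, 0, 2, 0, 0, 0.02], [0, 0, 0, 0, 0, 0, 0.02]]]'

```text
t: 65.23
tool_pos: [0.4519, 0.3946, 0.0816]
tool_rot: [0.096, 1.571, -0.095]
contact_force: [0.1, 0.4, -0.5]
opening: 0.0381
```

```bash
python3 -c "
from h import *
go((.5747,.1065,.14),83.5)"
```

```text
t 65.23 pos [0.4519 0.3946 0.0816] yaw_y 83.0 tilt [-0.002  0.001 -1.   ] q6 -0.86 open 0.0381 F [ 0.1  0.4 -0.5] T [-0.082  0.035  0.044]
shift(tool now) mm [ -19.7 -271.1  156.8] turn deg [-0.45 -0.13 -0.03] shift(tool after) mm [ -19.2 -272.3  154.7]
```

Request:
arm_command --plan '[[[-0.008, -0.012, 0.008, -0.4, 0, 0, 0.02], [-0.004, -0.022, 0.013, 0, 0, 0, 0.02], [0, -0.025, 0.0145, 0, 0, 0, 0.02], [0, -0.025, 0.0145, 0, 0, 0, 0.02], [0, -0.025, 0.0145, 0, 0, 0, 0.02], [0, -0.025, 0.0145, 0, 0, 0, 0.02], [0, -0.025, 0.0145, 0, 0, 0, 0.02], [0, -0.025, 0.0145, 0, 0, 0, 0.02], [0, -0.025, 0.0135, 0, 0, 0, 0.02], [0, -0.02, 0.011, 0, 0, 0, 0.02], [0, -0.014, 0.007, 0, 0, 0, 0.02], [0, -0.007, 0.003, 0, 0, 0, 0.02], [0, 0, 0, 0, 0, 0, 0.02], [0, 0, 0, 0, 0, 0, 0.02]]]'

```text
t: 66.4
tool_pos: [0.5669, 0.1192, 0.0862]
tool_rot: [0.075, 1.58, -0.074]
contact_force: [-0.5, 0.2, -0.3]
opening: 0.0381
```

```bash
python3 -c "
from h import *
go((.574,.1065,.0385),83.5)"
```

```text
t 66.40 pos [0.5669 0.1192 0.0862] yaw_y 84.5 tilt [-0.01   0.001 -1.   ] q6 -1.40 open 0.0381 F [-0.5  0.2 -0.3] T [ 0.008 -0.017 -0.066]
shift(tool now) mm [ 86.8 -12.    9.2] turn deg [ 1.05 -0.59 -0.01] shift(tool after) mm [ 86.9 -11.8   8.5]
```

Request:
arm_command --plan '[[[0, -0.006, 0.004, 0.9, -0.5, 0, 0.02], [0.01, -0.005, 0.003, 0, 0, 0, 0.02], [0.015, -0.001, 0.001, 0, 0, 0, 0.02], [0.015, 0, 0, 0, 0, 0, 0.02], [0.012, 0, 0, 0, 0, 0, 0.02], [0.006, 0, 0, 0, 0, 0, 0.02], [0.002, 0, 0, 0, 0, 0, 0.02], [0, 0, 0, 0, 0, 0, 0.02], [0, 0, 0, 0, 0, 0, 0.02]]]'

```text
t: 67.15
tool_pos: [0.5722, 0.1101, 0.0203]
tool_rot: [0.083, 1.571, -0.081]
contact_force: [0.4, -0.0, -1.5]
opening: 0.0386
```

```bash
python3 -c "
from h import *
go((.574,.1065,.0385),83.5)"
```

```text
t 67.15 pos [0.5722 0.1101 0.0203] yaw_y 84.0 tilt [-0.002  0.001 -1.   ] q6 -1.41 open 0.0386 F [ 0.4 -0.  -1.5] T [ 0.018 -0.033 -0.028]
shift(tool now) mm [21.  -3.4  2.2] turn deg [ 0.54 -0.1  -0.05] shift(tool after) mm [21.  -3.4  2.2]
```

Request:
arm_command --plan '[[[0.004, -0.002, 0.001, 0.4, 0, 0, 0.02], [0.006, -0.001, 0, 0, 0, 0, 0.02], [0.005, 0, 0, 0, 0, 0, 0.02], [0.003, 0, 0, 0, 0, 0, 0.02], [0.002, 0, 0, 0, 0, 0, 0.02], [0.001, 0, 0, 0, 0, 0, 0.02], [0, 0, 0, 0, 0, 0, 0.02]]]'

```text
t: 67.73
tool_pos: [0.5751, 0.1069, -0.0002]
tool_rot: [0.089, 1.566, -0.086]
contact_force: [0.3, -0.5, -0.9]
opening: 0.0379
```

Request:
arm_command --plan '[[[0, 0, 0, 0, 0, 0, 0.056], [0, 0, 0, 0, 0, 0, 0.056], [0, 0, 0, 0, 0, 0, 0.056], [-0.005, 0, 0, 0, 0, 0, 0.056], [-0.015, 0, 0, 0, 0, 0, 0.056], [-0.02, 0, 0, 0, 0, 0, 0.056], [-0.02, 0, 0, 0, 0, 0, 0.056], [-0.02, 0, 0, 0, 0, 0, 0.056], [-0.02, 0, -0.01, 0, 0, 0, 0.056], [-0.01, 0, -0.02, 0, 0, 0, 0.056], [0, 0, -0.025, 0, 0, 0, 0.056], [0, 0, -0.025, 0, 0, 0, 0.056], [0, 0, -0.015, -5, 0, 0, 0.056], [0, 0, 0, -7, 0, 0, 0.056], [0, 0, 0, -7, 0, 0, 0.056], [0, 0, 0, -7, 0, 0, 0.056], [0, 0, 0, -5, 0, 0, 0.056], [0, 0, 0, 0, 0, 0, 0.056]]]'

```text
t: 69.23
tool_pos: [0.48, 0.1184, 0.1267]
tool_rot: [-0.352, 1.522, 0.35]
contact_force: [0.4, 0.4, -1.1]
opening: 0.0562
```

```bash
python3 -c "
from h import *
bays()
go((.4535,-.0004,.14),117)
save('scene','n.png',(210,170,440,330),3)"
```

```text
bay px [310. 246.] red rect [562.5  27.3  39.4  77.6  84. ] yaw -6.0 centre if plinth +: 0.5685 0.0267 ends [[92, 88, 76], [139, 136, 127]]
bay px [342. 250.] red rect [551.4 -52.8  39.6  77.   83.4] yaw -6.6 centre if plinth +: 0.5574 -0.0535 ends [[93, 87, 77], [159, 165, 148]]
bay px [374. 253.] red rect [ 542.4 -133.2   40.2   76.    83.3] yaw -6.7 centre if plinth +: 0.5484 -0.1339 ends [[95, 89, 78], [145, 145, 130]]
t 69.28 pos [0.4801 0.1184 0.1267] yaw_y 115.5 tilt [ 0.02   0.003 -1.   ] q6 -1.93 open 0.0561 F [-0.4 -0.3  0.3] T [ 0.023 -0.03   0.017]
shift(tool now) mm [ 25.  -95.6 -75.8] turn deg [-1.45  1.09  0.35] shift(tool after) mm [ 25.9 -93.8 -77.7]
```

View pics/n.png

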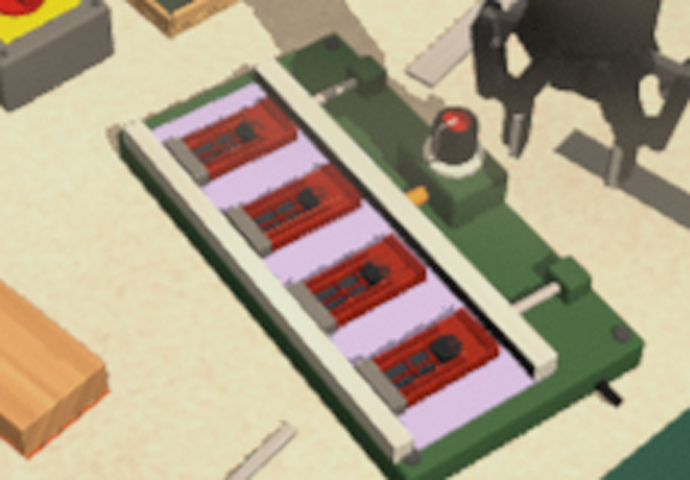

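All four red bays lie flat between jaw and fence, plinths to the fence. The cap is free at crop (455,130). Next I go to the cap.

Request:
arm_command --plan '[[[0, -0.012, -0.01, -1, 0.6, 0.2, 0.05], [0, -0.016, -0.013, -0.4, 0.4, 0.1, 0.05], [0, -0.018, -0.0145, 0, 0, 0, 0.05], [0, -0.018, -0.0145, 0, 0, 0, 0.05], [0, -0.014, -0.011, 0, 0, 0, 0.05], [0, -0.008, -0.006, 0, 0, 0, 0.05], [0, -0.003, -0.002, 0, 0, 0, 0.05], [0, 0, 0, 0, 0, 0, 0.05], [0.01, 0, 0, 0, 0, 0, 0.05], [0.01, 0, 0, 0, 0, 0, 0.05], [0.004, 0, 0, 0, 0, 0, 0.05], [0, 0, 0, 0, 0, 0, 0.05]]]'

```text
t: 70.33
tool_pos: [0.4567, 0.0056, 0.1015]
tool_rot: [-0.358, 1.537, 0.359]
contact_force: [-0.4, 0.1, 0.3]
opening: 0.0499
```

```bash
python3 -c "
from h import *
go((.4535,-.0004,.0765),117)"
```

```text
t 70.33 pos [0.4567 0.0056 0.1015] yaw_y 116.2 tilt [ 0.003  0.002 -1.   ] q6 -2.18 open 0.0499 F [-0.4  0.1  0.3] T [-0.051  0.01   0.043]
shift(tool now) mm [64.2 -3.9 -5.7] turn deg [-0.77  0.22  0.  ] shift(tool after) mm [64.2 -3.9 -5.5]
```

Request:
arm_command --plan '[[[0, -0.002, -0.003, -0.5, 0.2, 0, 0.05], [0, -0.001, -0.002, 0, 0, 0, 0.05], [0.008, 0, 0, 0, 0, 0, 0.05], [0.012, 0, 0, 0, 0, 0, 0.05], [0.012, 0, 0, 0, 0, 0, 0.05], [0.01, 0, 0, 0, 0, 0, 0.05], [0.006, 0, 0, 0, 0, 0, 0.05], [0.003, 0, 0, 0, 0, 0, 0.05], [0, 0, 0, 0, 0, 0, 0.05]]]'

```text
t: 71.08
tool_pos: [0.4521, 0.0017, 0.0437]
tool_rot: [-0.367, 1.542, 0.369]
contact_force: [0.0, -0.2, -0.9]
opening: 0.0503
```

```bash
python3 -c "
from h import *
go((.4535,-.0004,.0765),117)"
```

```text
t 71.08 pos [0.4521 0.0017 0.0437] yaw_y 116.9 tilt [-0.003  0.001 -1.   ] q6 -2.20 open 0.0503 F [ 0.  -0.2 -0.9] T [-0.01  -0.023 -0.03 ]
shift(tool now) mm [ 6.4 -2.5  0.3] turn deg [-0.1  -0.11 -0.11] shift(tool after) mm [ 6.4 -2.5  0.3]
```

Request:
arm_command --plan '[[[0.003, -0.002, 0, 0, 0, 0, 0.05], [0.002, 0, 0, 0, 0, 0, 0.05], [0, 0, 0, 0, 0, 0, 0.04], [0, 0, 0, 0, 0, 0, 0], [0, 0, 0, 0, 0, 0, 0], [0, 0, 0, 0, 0, 0, 0], [0, 0, 0, 0, 0, 0, 0], [0, 0, 0, 0, 0, 0, 0]]]' --squeeze 50

```text
t: 71.75
tool_pos: [0.4537, -0.0003, 0.0391]
tool_rot: [-0.367, 1.54, 0.369]
contact_force: [-0.4, 0.3, -0.5]
opening: 0.0285
```

```bash
python3 -c "
from h import *
st()"
```

```text
t 71.75 pos [ 4.537e-01 -3.000e-04  3.910e-02] yaw_y 116.9 tilt [-0.001  0.001 -1.   ] q6 -2.21 open 0.0285 F [-0.4  0.3 -0.5] T [-0.025  0.035 -0.002]
```

Request:
arm_command --plan '[[[0, 0, 0, 5, 0, 0, 0], [0, 0, 0, 7, 0, 0, 0], [0, 0, 0, 7, 0, 0, 0], [0, 0, 0, 7, 0, 0, 0], [0, 0, 0, 7, 0, 0, 0], [0, 0, 0, 7, 0, 0, 0], [0, 0, 0, 7, 0, 0, 0], [0, 0, 0, 7, 0, 0, 0], [0, 0, 0, 7, 0, 0, 0], [0, 0, 0, 7, 0, 0, 0], [0, 0, 0, 7, 0, 0, 0], [0, 0, 0, 7, 0, 0, 0], [0, 0, 0, 7, 0, 0, 0], [0, 0, 0, 7, 0, 0, 0], [0, 0, 0, 7, 0, 0, 0], [0, 0, 0, 7, 0, 0, 0], [0, 0, 0, 7, 0, 0, 0], [0, 0, 0, 7, 0, 0, 0]]]'

```text
t: 73.25
tool_pos: [0.4537, -0.0005, 0.0391]
tool_rot: [1.337, 1.12, -1.338]
contact_force: [-0.3, 0.2, -1.2]
opening: 0.028
```

```bash
python3 -c "
from h import *
st()"
```

```text
t 73.25 pos [ 0.4537 -0.0005  0.0391] yaw_y -10.1 tilt [ 0.    -0.001 -1.   ] q6 0.01 open 0.0280 F [-0.3  0.2 -1.2] T [0.038 0.029 0.036]
```

Request:
arm_command --plan '[[[0, 0, 0, 7, 0, 0, 0], [0, 0, 0, 7, 0, 0, 0], [0, 0, 0, 7, 0, 0, 0], [0, 0, 0, 7, 0, 0, 0], [0, 0, 0, 7, 0, 0, 0], [0, 0, 0, 7, 0, 0, 0], [0, 0, 0, 7, 0, 0, 0], [0, 0, 0, 7, 0, 0, 0], [0, 0, 0, 7, 0, 0, 0], [0, 0, 0, 3, 0, 0, 0], [0, 0, 0, 3, 0, 0, 0]]]'

```text
t: 74.17
tool_pos: [0.4537, -0.0005, 0.0391]
tool_rot: [2.14, 0.166, -2.138]
contact_force: [-1.0, -0.2, -1.0]
opening: 0.0284
```

```bash
python3 -c "
from h import *
st()"
```

```text
t 74.17 pos [ 0.4537 -0.0005  0.0391] yaw_y -81.0 tilt [ 0.001 -0.001 -1.   ] q6 1.25 open 0.0284 F [-1.  -0.2 -1. ] T [0.055 0.023 0.058]
```

Request:
arm_command --plan '[[[0, 0, 0, 3, 0, 0, 0], [0, 0, 0, 3, 0, 0, 0], [0, 0, 0, 3, 0, 0, 0], [0, 0, 0, 3, 0, 0, 0], [0, 0, 0, 3, 0, 0, 0]]]'

```text
t: 74.58
tool_pos: [0.4537, -0.0004, 0.0391]
tool_rot: [-2.163, 0.129, 2.16]
contact_force: [-0.3, 1.6, 0.1]
opening: 0.0285
```

```bash
python3 -c "
from h import *
st()
get_image('scene')
for n in('jaw_face','fence_face'):
    for d in mark_of('scene',n)[:1]:print(n,d['conf'],w('scene',d['at']).round(4))"
```

```text
t 74.58 pos [ 4.537e-01 -4.000e-04  3.910e-02] yaw_y -96.7 tilt [ 0.002 -0.002 -1.   ] q6 1.52 open 0.0285 F [-0.3  1.6  0.1] T [0.065 0.007 0.078]
jaw_face 0.72 [ 0.5249 -0.0087  0.0429]
fence_face 0.62 [ 0.6134 -0.0176  0.0383]
```

Request:
arm_command --plan '[[[0, 0, 0, 3, 0, 0, 0], [0, 0, 0, 3, 0, 0, 0], [0, 0, 0, 3, 0, 0, 0], [0, 0, 0, 3, 0, 0, 0]]]'

```text
t: 75.07
tool_pos: [0.4537, -0.0004, 0.0391]
tool_rot: [-2.049, 0.337, 2.044]
contact_force: [-0.1, 0.6, -1.0]
opening: 0.0286
```

```bash
python3 -c "
from h import *
st()"
```

```text
t 75.07 pos [ 4.537e-01 -4.000e-04  3.910e-02] yaw_y -108.6 tilt [ 0.002 -0.002 -1.   ] q6 1.73 open 0.0286 F [-0.1  0.6 -1. ] T [0.024 0.019 0.098]
```

Request:
arm_command --plan '[[[0, 0, 0, 3, 0, 0, 0], [0, 0, 0, 3, 0, 0, 0], [0, 0, 0, 3, 0, 0, 0]]]'

```text
t: 75.32
tool_pos: [0.4537, -0.0004, 0.0391]
tool_rot: [-1.954, 0.484, 1.949]
contact_force: [-0.8, 0.4, -1.2]
opening: 0.0285
```

```bash
python3 -c "
from h import *
st()
I=get_image('scene');get_image('top')
cv2.imwrite('pics/p.png',cv2.resize(I[180:250,330:400],None,fx=7,fy=7,interpolation=cv2.INTER_CUBIC)[:,:,::-1])
bays()"
```

```text
t 75.32 pos [ 4.537e-01 -4.000e-04  3.910e-02] yaw_y -117.8 tilt [ 0.002 -0.002 -1.   ] q6 1.89 open 0.0285 F [-0.8  0.4 -1.2] T [-0.001  0.056  0.083]
bay px [278. 242.] red rect [574.7 106.6  39.8  74.8  84.2] yaw -5.8 centre if plinth +: 0.5807 0.1060 ends [[92, 87, 76], [161, 163, 141]]
bay px [374. 251.] red rect [ 547.2 -133.4   40.1   75.1   83.7] yaw -6.3 centre if plinth +: 0.5532 -0.1341 ends [[93, 87, 75], [162, 162, 140]]
```

View pics/p.png

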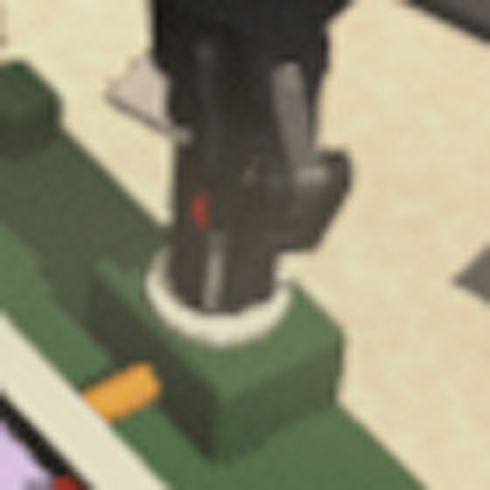

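Torque rose to about 0.09–0.10 N m (0.04 when running free), and the bays moved home (clamp x ≈ 0.041). I estimate the slip at about 0.3 rad. I'll add about 6° for margin, then release.

Request:
arm_command --plan '[[[0, 0, 0, 3, 0, 0, 0], [0, 0, 0, 2, 0, 0, 0], [0, 0, 0, 0, 0, 0, 0]]]'

```text
t: 75.72
tool_pos: [0.4537, -0.0004, 0.0391]
tool_rot: [-1.904, 0.554, 1.899]
contact_force: [-0.6, 0.2, -1.0]
opening: 0.0286
```

```bash
python3 -c "
from h import *
st()"
```

```text
t 75.72 pos [ 4.537e-01 -4.000e-04  3.910e-02] yaw_y -122.4 tilt [ 0.002 -0.002 -1.   ] q6 1.97 open 0.0286 F [-0.6  0.2 -1. ] T [-0.005  0.086  0.057]
```

Request:
arm_command --plan '[[[0, 0, 0, 0, 0, 0, 0.05], [0, 0, 0, 0, 0, 0, 0.05], [0, 0, 0, 0, 0, 0, 0.05], [-0.005, 0, 0, 0, 0, 0, 0.05], [-0.015, 0, 0, 0, 0, 0, 0.05], [-0.02, 0, 0, 0, 0, 0, 0.05], [-0.02, 0, 0, -4, 0, 0, 0.05], [-0.015, 0, 0, -7, 0, 0, 0.05], [0, 0, 0, -7, 0, 0, 0.05], [0, 0, 0, -7, 0, 0, 0.05], [0, 0, 0, -7, 0, 0, 0.05], [0, 0, 0, -7, 0, 0, 0.05], [0, 0, 0, -7, 0, 0, 0.05], [0, 0, 0, -7, 0, 0, 0.05], [0, 0, 0, -7, 0, 0, 0.05], [0, 0, 0, -7, 0, 0, 0.05], [0, 0, 0, -7, 0, 0, 0.05], [0, 0, 0, -7, 0, 0, 0.05], [0, 0, 0, -7, 0, 0, 0.05], [0, 0, 0, -7, 0, 0, 0.05]]]'

```text
t: 77.38
tool_pos: [0.4586, -0.0012, 0.1303]
tool_rot: [1.526, 0.96, -1.504]
contact_force: [-0.5, -0.5, 1.0]
opening: 0.0499
```

```bash
python3 -c "
from h import *
go((.5895,-.347,.14),1)"
```

```text
t 77.38 pos [ 0.4586 -0.0012  0.1303] yaw_y -24.6 tilt [ 0.017 -0.005 -1.   ] q6 0.27 open 0.0499 F [-0.5 -0.5  1. ] T [-0.011 -0.012 -0.079]
shift(tool now) mm [ 33.3 262.7 259.7] turn deg [-25.65   0.06  -1.03] shift(tool after) mm [ 29.5 124.9 348. ]
```

Request:
arm_command --plan '[[[0, 0, 0, -6.5, 0, -0.5, 0.05], [0, 0, 0, -6.5, 0, -0.5, 0.05], [0, 0, 0, -6.5, 0, 0, 0.05], [0, 0, 0, -5, 0, 0, 0.05], [0, 0.004, 0.012, 0, 0, 0, 0.05], [0, 0.009, 0.025, 0, 0, 0, 0.05], [0, 0.01, 0.028, 0, 0, 0, 0.05], [0, 0.01, 0.028, 0, 0, 0, 0.05], [0, 0.01, 0.028, 0, 0, 0, 0.05], [0, 0.01, 0.028, 0, 0, 0, 0.05], [0, 0.01, 0.028, 0, 0, 0, 0.05], [0, 0.01, 0.028, 0, 0, 0, 0.05], [0, 0.01, 0.028, 0, 0, 0, 0.05], [0, 0.01, 0.028, 0, 0, 0, 0.05], [0, 0.01, 0.028, 0, 0, 0, 0.05], [0, 0.007, 0.02, 0, 0, 0, 0.05], [0, 0.004, 0.012, 0, 0, 0, 0.05], [0, 0.002, 0.005, 0, 0, 0, 0.05], [0, 0, 0, 0, 0, 0, 0.05], [0, 0, 0, 0, 0, 0, 0.05]]]'

```text
t: 79.05
tool_pos: [0.595, -0.3411, 0.1436]
tool_rot: [1.185, 1.213, -1.172]
contact_force: [-0.9, 0.9, -0.4]
opening: 0.0501
```

```bash
python3 -c "
from h import *
bays()
go((.5895,-.347,.073),1)"
```

```text
bay px [278. 241.] red rect [574.8 106.4  39.2  74.9  83.8] yaw -6.2 centre if plinth +: 0.5808 0.1058 ends [[100, 93, 83], [167, 169, 146]]
bay px [310. 245.] red rect [565.7  26.6  39.4  75.5  83.5] yaw -6.5 centre if plinth +: 0.5717 0.0259 ends [[99, 93, 82], [165, 170, 146]]
bay px [342. 248.] red rect [556.3 -53.2  39.5  74.7  83.3] yaw -6.7 centre if plinth +: 0.5623 -0.0539 ends [[96, 91, 79], [168, 171, 146]]
bay px [374. 251.] red rect [ 547.1 -133.5   39.8   75.3   83.8] yaw -6.2 centre if plinth +: 0.5531 -0.1341 ends [[97, 91, 79], [166, 167, 143]]
t 79.10 pos [ 0.5949 -0.3408  0.1436] yaw_y 2.2 tilt [ 0.015 -0.004 -1.   ] q6 -0.67 open 0.0495 F [-1.   0.2  0.3] T [-0.007  0.011 -0.007]
shift(tool now) mm [109.8  -7.3   5.5] turn deg [ 1.2   0.24 -0.87] shift(tool after) mm [109.8  -5.5   6.1]
```

All four bays are square and in line at the fence. On to the isolator.

Request:
arm_command --plan '[[[0, -0.003, 0.003, 1, 0.2, -0.5, 0.05], [0.005, -0.002, 0.003, 0, 0, -0.3, 0.05], [0.015, 0, 0, 0, 0, 0, 0.05], [0.016, 0, 0, 0, 0, 0, 0.05], [0.016, 0, 0, 0, 0, 0, 0.05], [0.014, 0, 0, 0, 0, 0, 0.05], [0.008, 0, 0, 0, 0, 0, 0.05], [0.003, 0, 0, 0, 0, 0, 0.05], [0, 0, 0, 0, 0, 0, 0.05], [0, 0, 0, 0, 0, 0, 0.05]]]'

```text
t: 79.93
tool_pos: [0.5876, -0.3414, 0.0581]
tool_rot: [1.192, 1.225, -1.193]
contact_force: [0.2, 0.9, 0.3]
opening: 0.0496
```

```bash
python3 -c "
from h import *
go((.5895,-.347,.073),1)"
```

```text
t 79.93 pos [ 0.5876 -0.3414  0.0581] yaw_y 1.4 tilt [-0.003  0.003 -1.   ] q6 -0.66 open 0.0496 F [0.2 0.9 0.3] T [-0.004  0.013  0.033]
shift(tool now) mm [24.3  1.8  5.7] turn deg [ 0.38 -0.15  0.18] shift(tool after) mm [24.3  1.8  5.6]
```

Request:
arm_command --plan '[[[0.004, 0.001, 0.003, 0, 0, 0, 0.05], [0.006, 0.001, 0.002, 0, 0, 0, 0.05], [0.006, 0, 0, 0, 0, 0, 0.05], [0.004, 0, 0, 0, 0, 0, 0.05], [0.002, 0, 0, 0, 0, 0, 0.05], [0, 0, 0, 0, 0, 0, 0.03], [0, 0, 0, 0, 0, 0, 0], [0, 0, 0, 0, 0, 0, 0], [0, 0, 0, 0, 0, 0, 0], [0, 0, 0, 0, 0, 0, 0], [0, 0, 0, 0, 0, 0, 0], [0, 0, 0, 0, 0, 0, 0]]]' --squeeze 60

```text
t: 80.93
tool_pos: [0.5896, -0.3486, 0.0375]
tool_rot: [1.192, 1.222, -1.196]
contact_force: [-1.7, 0.9, -0.0]
opening: 0.0114
```

Request:
arm_command --plan '[[[0, 0, 0, 7, 0, 0, 0], [0, 0, 0, 7, 0, 0, 0], [0, 0, 0, 7, 0, 0, 0], [0, 0, 0, 7, 0, 0, 0], [0, 0, 0, 7, 0, 0, 0], [0, 0, 0, 7, 0, 0, 0], [0, 0, 0, 7, 0, 0, 0], [0, 0, 0, 7, 0, 0, 0], [0, 0, 0, 7, 0, 0, 0], [0, 0, 0, 7, 0, 0, 0], [0, 0, 0, 7, 0, 0, 0], [0, 0, 0, 7, 0, 0, 0], [0, 0, 0, 4, 0, 0, 0], [0, 0, 0, 2, 0, 0, 0], [0, 0, 0, 0, 0, 0, 0]]]'

```text
t: 82.18
tool_pos: [0.5878, -0.3473, 0.0375]
tool_rot: [-2.202, 0.02, 2.227]
contact_force: [-1.0, 0.3, -0.7]
opening: 0.0114
```

```bash
python3 -c "
from h import *
st()"
```

```text
t 82.18 pos [ 0.5878 -0.3473  0.0375] yaw_y -90.9 tilt [-0.011 -0.002 -1.   ] q6 0.95 open 0.0114 F [-1.   0.3 -0.7] T [-0.072  0.099  0.856]
```

Turned 92° to the stop. Release and lift well clear, then check everything.

Request:
arm_command --plan '[[[0, 0, 0, 0, 0, 0, 0.05], [0, 0, 0, 0, 0, 0, 0.05], [0, 0, 0, 0, 0, 0, 0.05], [-0.005, 0, 0, 0, 0, 0, 0.05], [-0.015, 0, 0, 0, 0, 0, 0.05], [-0.02, 0, 0, 0, 0, 0, 0.05], [-0.02, 0, 0, 0, 0, 0, 0.05], [-0.02, 0, 0, 0, 0, 0, 0.05], [-0.02, 0, 0.01, 0, 0, 0, 0.05], [-0.015, 0, 0.025, 0, 0, 0, 0.05], [0, 0, 0.03, 0, 0, 0, 0.05], [0, 0, 0.03, 0, 0, 0, 0.05], [0, 0, 0.03, 0, 0, 0, 0.05], [0, 0, 0.02, 0, 0, 0, 0.05], [0, 0, 0.01, 0, 0, 0, 0.05], [0, 0, 0, 0, 0, 0, 0.05], [0, 0, 0, 0, 0, 0, 0.05]]]'

```text
t: 83.6
tool_pos: [0.4335, -0.3483, 0.1818]
tool_rot: [2.229, -0.035, -2.208]
contact_force: [0.3, -1.0, -0.2]
opening: 0.0496
```

```bash
python3 -c "
from h import *
st();bays()
for n in('finished','jaw_face','fence_face'):
    for d in mark_of('top',n)[:1]:print(n,round(d['conf'],2),w('top',d['at']).round(4))
I=get_image('top')
a=cv2.resize(I[200:320,420:510],(450,600),interpolation=cv2.INTER_CUBIC)
S=get_image('scene');b=cv2.resize(S[185:245,335:395],(340,340),interpolation=cv2.INTER_CUBIC)
c=cv2.resize(S[130:215,170:280],(340,260),interpolation=cv2.INTER_CUBIC)
cv2.imwrite('pics/z.png',np.hstack([a,np.vstack([b,c])])[:,:,::-1])"
```

```text
t 83.60 pos [ 0.4335 -0.3483  0.1818] yaw_y -90.8 tilt [ 0.009 -0.019 -1.   ] q6 0.78 open 0.0496 F [ 0.3 -1.  -0.2] T [-0.023 -0.009 -0.003]
bay px [278. 241.] red rect [574.9 106.4  39.2  74.6  83.8] yaw -6.2 centre if plinth +: 0.5809 0.1058 ends [[92, 86, 74], [166, 167, 144]]
bay px [310. 245.] red rect [565.6  26.6  39.4  75.6  83.5] yaw -6.5 centre if plinth +: 0.5716 0.0259 ends [[95, 92, 80], [164, 168, 145]]
bay px [342. 248.] red rect [556.3 -53.2  39.4  74.7  83.3] yaw -6.7 centre if plinth +: 0.5623 -0.0539 ends [[95, 88, 78], [162, 166, 144]]
bay px [374. 252.] red rect [ 547.2 -133.6   40.1   75.1   83.8] yaw -6.2 centre if plinth +: 0.5532 -0.1342 ends [[93, 87, 76], [163, 163, 140]]
finished 0.47 [ 0.4162 -0.3636  0.0057]
jaw_face 0.74 [ 0.5232 -0.0056  0.037 ]
fence_face 0.78 [ 0.6109 -0.0175  0.0381]
```

View pics/z.png

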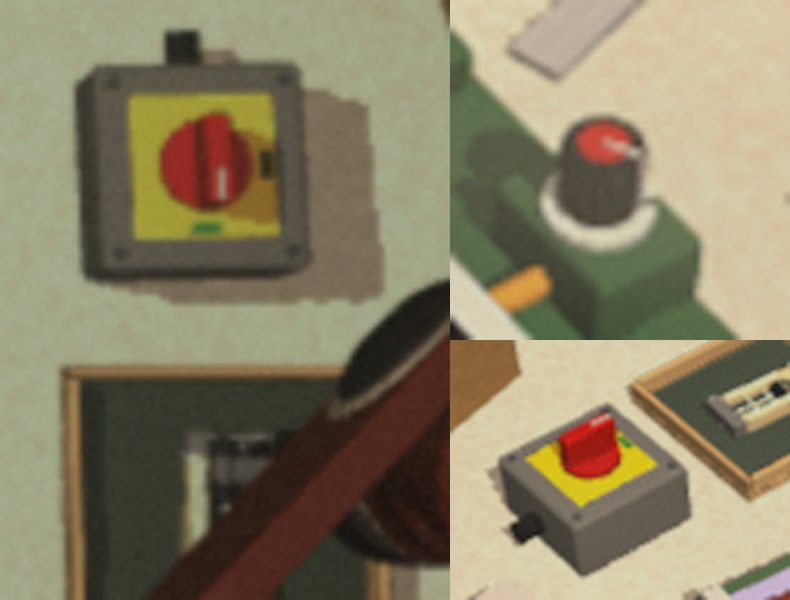

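The isolator is on (white mark at the green mark) and the cream bay lies in the tray. On the cap the white line ends at about (640,150), and the collar's dark line is near (648,203). I'll compare their angles.

```bash
python3 -c "
from h import *
C=np.array([.4535,-.0004])
f=lambda x,y,z:ray('scene',335+(x-450)/5.667,185+y/5.667,z)[:2]
for n,p,z,c in(('white',(640,151),.0995,(605,143)),('black',(648,203),.0695,None)):
    v=f(*p,z)-(f(*c,z) if c else C);print(n,np.degrees(np.arctan2(v[1],v[0])).round(),np.linalg.norm(v).round(4))
    v=f(*p,z)-C;print('  via C',np.degrees(np.arctan2(v[1],v[0])).round(),np.linalg.norm(v).round(4))"
```

```text
white 121.0 0.0133
  via C 117.0 0.0136
black 129.0 0.0182
  via C 129.0 0.0182
```

```bash
python3 -c "
from h import *
I=np.mean([get_image('scene').astype(np.float32) for _ in range(4)],0)
def prof(z,rs,dx=0,dy=0):
    out=[]
    for a in range(0,360,6):
        v=[]
        for r in rs:
            u=px('scene',(.4535+dx+r*np.cos(np.radians(a)),-.0004+dy+r*np.sin(np.radians(a)),z)).astype(np.float32)
            v.append(cv2.getRectSubPix(I,(1,1),(float(u[0]),float(u[1])))[0,0])
        out.append(np.mean(v,0))
    return np.array(out)
w_=prof(.0995,(.006,.009,.012));print('cap G',[(a*6,int(g)) for a,g in enumerate(w_[:,1])])
for zc in(.067,.0695):
    b=prof(zc,(.018,.0195,.021));print('collar',zc,[(a*6,int(g)) for a,g in enumerate(b.sum(1)/3)])
"
```

```text
cap G [(0, 76), (6, 76), (12, 77), (18, 76), (24, 76), (30, 76), (36, 77), (42, 77), (48, 77), (54, 78), (60, 79), (66, 80), (72, 82), (78, 86), (84, 92), (90, 101), (96, 116), (102, 132), (108, 142), (114, 145), (120, 142), (126, 130), (132, 115), (138, 101), (144, 96), (150, 91), (156, 89), (162, 86), (168, 85), (174, 86), (180, 86), (186, 84), (192, 86), (198, 88), (204, 88), (210, 86), (216, 84), (222, 82), (228, 83), (234, 83), (240, 81), (246, 80), (252, 79), (258, 79), (264, 79), (270, 78), (276, 74), (282, 75), (288, 75), (294, 75), (300, 75), (306, 75), (312, 74), (318, 74), (324, 74), (330, 75), (336, 75), (342, 75), (348, 76), (354, 76)]
collar 0.067 [(0, 189), (6, 187), (12, 186), (18, 188), (24, 185), (30, 182), (36, 186), (42, 191), (48, 190), (54, 187), (60, 184), (66, 182), (72, 181), (78, 182), (84, 179), (90, 181), (96, 178), (102, 172), (108, 170), (114, 168), (120, 167), (126, 166), (132, 155), (138, 144), (144, 130), (150, 159), (156, 182), (162, 188), (168, 174), (174, 150), (180, 115), (186, 89), (192, 75), (198, 76), (204, 75), (210, 77), (216, 79), (222, 81),
[... 253 characters left out ...]
]
collar 0.0695 [(0, 192), (6, 193), (12, 190), (18, 191), (24, 189), (30, 190), (36, 194), (42, 198), (48, 199), (54, 196), (60, 194), (66, 192), (72, 193), (78, 193), (84, 193), (90, 192), (96, 188), (102, 184), (108, 181), (114, 176), (120, 169), (126, 154), (132, 140), (138, 134), (144, 165), (150, 184), (156, 193), (162, 187), (168, 173), (174, 147), (180, 117), (186, 91), (192, 76), (198, 76), (204, 78), (210, 85), (216, 90), (222, 93), (228, 93), (234, 90), (240, 84), (246, 75), (252, 73), (258, 72), (264, 72), (270, 72), (276, 79), (282, 90), (288, 102), (294, 114), (300, 123), (306, 129), (312, 140), (318, 157), (324, 170), (330, 176), (336, 177), (342, 179), (348, 186), (354, 189)]
```

```bash
python3 -c "
from station import *
print(finish_job())"
```

```text
the job is handed in; nothing more can be done
None
```

The job is done and handed in at about 84 s of the 210 s. All my last checks agreed with the required end state; `finish_job()` itself gives no verdict.

**What I did:** I turned the isolator off with the clamp still snug, opened the thumbscrew by about 3.17 rad and laid the cream bay in the tray. Then I laid all four red bays in the clamp, tightened until the clutch slipped, turned the isolator back on and moved the arm clear.

**Last checks:**
- **Finished bay:** it lies in the tray, about 3 mm from the tray's centre.
- **Red bays:** all four are in line at the fence, at clamp x ≈ 0.041 m by camera. Their yaw is -6.2° to -6.7°, and the clamp's is about -6.5°.
- **Clutch slip:** the turn count gives about 0.41 rad. The white and black lines are about 24° apart, or 0.42 rad.
- **Screw torque:** it rose to about 0.10 N m at the slip.
- **Isolator:** the handle was turned back 92° to its stop, and its white mark stands at the green mark.
- **Arm:** it ended clear of everything.

**What disagreed or went wrong:**
- **Tool height:** the reported tool z was about 39 mm lower than the true fingertip height. My first grasp of the isolator handle missed because of it. I measured the offset by touching the bench, confirmed it against the handle top, and corrected for it from then on.
- **Knocked bay:** one red bay was moved about 46 mm during the run. My first grasp of it was too high and missed; the second held.
- **Not fully checked:** I did not measure the other bench items for movement. The jaw-to-fence gap I judged only from the camera points (about 88 mm), the torque and the bays' position.

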